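# Close the cheese mould and bring the press arm down

### The arm

A 6-joint arm with a two-finger parallel gripper is mounted at the origin on the work surface. World frame = base frame: x ahead of the robot, y to its left, z up, the work surface at z = 0. Lengths are in m, angles in rad, forces in N, time in s.
With the tool pointing down it reaches from about 0.275 to 0.75 m from the base axis. Payload 10.2 kg.
Tool frame: the origin (TCP) lies on the centre line of the jaws, within the pads' length; the fingertips stand 25 mm ahead of it and the grasp point (between the pads) lies 6 mm ahead of it; z points along the fingers, x is the direction in which the jaws open and shut, and the axes are right-handed (so a half turn about z gives the same grasp; the last joint's range is limited). The gripper opens to 88 mm and grips with 3 to 60 N. Pads are 18 mm wide; open, the fingers measure 123 mm over their backs; the gripper's body (75 mm by 187 mm) begins 45 mm behind the grasp point.
Start: joints at [-1.55, 0.313, 1.498, -0, 1.331, -0.223], TCP at [0.127, -0.509, 0.264] pointing down, gripper open.
Joint ranges: [-2.94, 2.94], [-0.97, 2.17], [0.19, 2.56], [-1.23, 4.37], [0.02, 3.11], [-2.88, 2.88]. Speed limits (rad/s): [2.39, 2.39, 3.01, 3.14, 3.14, 3.14].

### API

Orientations are given as a 3x3 rotation matrix whose columns are the frame's x, y, z axes.
In Python, from bench import status, eyes, ticket gives the robot as it stands.
- The arm moves only by the tool play_rows, never from a script. Its argument "commands" is a list of rows, each an object of numbers: "gripper": the opening, from 0 (shut) to 1 (fully open); "tx", "ty", "tz": the shift along the tool's x, y, z in cm; "roll": the turn about the tool's z in rad. A call has 1 to 8 rows; each row is the pose to reach, as a shift and turn from the pose measured when the call began, along the tool's axes at that moment; what a row does not reach only later rows make up. A row lasts 1/10 s, in which the tool goes at most 50 mm and 8.59 degrees, less where a joint would pass 70% of its speed; a pose out of reach is approached as far as the arm can. A call with a gripper value outside its range is refused whole. The fingers move at their own pace and stop on an object; "newtons" is the grip in N (left out, the last holds). Time passes only in rows, so rows that repeat a pose let the fingers close. It gives the time, the measured TCP pose, the force and the opening at its end, in the units of the state.
- status.get_state(): the state, without advancing time (a new reading comes with each control period).
- eyes.capture(name): name is "scene" or "top" or "wrist"; returns a dict with "frame" (384x512x3 uint8, blue, green, red), "mtx" (3x3 intrinsics, pixels), "k1" (the pictures are not rectified: a ray, as slopes to the right and down, at radius r is drawn at 1 + k1 r^2 times it, then the intrinsics apply), "eye" and "rotation" of the camera in the world; the wrist camera has in their place "T_tool_cam" (4x4, takes a point from camera to tool coordinates, whose origin is the TCP and whose axes are the tool frame's). Camera axes: x right, y up, looking along -z (the intrinsics and any distortion apply to the point x, -y, -z); pixel columns grow to the right and rows downward; lengths in m; the calibration is good to about 2 mm. A picture is of the moment at which its call begins: read the wrist's pose just before it. There is no depth.
- ticket.close_job(): hands the job in, once; it reports no verdict.
The state is a dict: "time_s": time; "joint_pos": joint angles; "dq": joint speeds; "joint_torque": joint torques, N m; "tool_pos": TCP position; "orientation": TCP orientation; "force": force on the tool from outside, world axes, zero at the start; "torque": the same for the moment, N m; "width": finger opening in m.
Only numpy, scipy, OpenCV 4.12 (cv2) and the standard library are available. Lean on these libraries where they do the work, as an engineer would, in place of code of your own. Each camera call takes 0.05 s, during which the arm holds its last target.

### The job

The rectangular cheese mould on the press station is loaded. Pick up the rectangular lid, set it fully home in the mould's mouth and let go of it while the press arm is still up; then swing the weighted press arm over and lower it gently, without letting it drop, until its pad rests on the lid's handle. Leave everything else on the bench where it is.

Things in the scene. Friction and masses are not known exactly. Their poses are not given: they have to be found in the camera images.
- station: fixed press station: steel base 8 mm thick; on it an open white mould 180 (x) x 130 (y) mm, walls 8, mouth 164 x 114, rim 68 mm above the bench, holding a cream cheese block (top 50 mm up). Origin: at bench height under the mould's centre; x along its long side. Hinge post at y = +115, 145 mm tall. With the lid home, the lid's origin is 58 mm above this origin, long sides parallel
- lid: loose rectangular white lid, about 300 g: plate 176 (x) x 126 (y) x 10 mm that rests on the rim; below it a plug 150 x 100 x 10 that goes into the mouth; on top a bar handle 80 long (x), 26 wide (y), 34 tall, flat-topped. Origin: centre of the plug's underside; plate top 20 mm, handle top 54 mm above it. Lies handle up on the bench
- press_arm (a joint): angle of the steel press arm (26 mm wide, 18 thick, 500 g, pad below, weight on top): 0 = level, pad on the handle of a lid that is home; grows as it is raised; 1.57 = upright; starts at 1.8 to 2.1, leaning back off the mould (stop 2.15; -0.15 with no lid). The stiff hinge (0.36 N m) holds it near upright, but it falls by its weight once well over towards the mould
- press_hinge (a point): centre of the press arm's hinge, at x = 0, y = +115 mm, z = 133 mm in the station's frame; the hinge axis is the station's x axis. At joint value 0 the arm points to the station's -y
- press_grip (a point): point to grip on the arm's hand grip: a black round bar, diameter 18 mm, at the arm's end 190 mm from the hinge axis and parallel to it, sticking out sideways to the station's -x (from 13 to 98 mm off the arm's middle plane). The point is on the bar's axis, 60 mm from that plane; moves with the arm, at most 323 mm above the bench
- round_lid: bystander: loose round white lid of another mould, diameter 130 mm, 20 mm thick with its plug, the same bar handle on top (top 54 mm up); origin: centre of its underside
- wheel_a: bystander: loose cream cheese wheel, diameter 110 mm, 45 mm tall; origin: centre of its underside
- wheel_b: bystander: another cheese wheel like it, diameter 110 mm, 45 mm tall; origin: centre of its underside
- bowl: bystander: loose steel bowl, rim diameter 120 mm, 50 mm tall; origin: centre of its underside
- jar: bystander: loose amber glass jar, diameter 68 mm, 100 mm tall; origin: centre of its underside
- brush: bystander: loose hand brush, 160 mm long along its x; origin: centre of its underside
There are look-alikes about, which are no part of the job. What is shaped like the lid but blue or red is not meant.

How it is judged:
By the outcome, as a careful person would: the job done as asked, in the order asked, and still so for the second after the job is handed in, with the robot touching nothing.
It also fails if it takes over 67 s, if anything falls off the work surface, if the arm or the gripper's body presses on something with over 40 N, if the wrist force passes 120 N, or if a joint passes its speed limit or range.

## Working session

There is one attempt and no reset: what is moved stays moved. The work goes in short steps, Python scripts to look and compute and a tool call to move; the robot and the scene stay as the last step left them, time stands still between calls to the robot, and variables do not carry over. Pictures are saved under pics/ and viewed, and the job is handed in when it is done.

Besides the shell and the picture viewer there is one more tool, called after "Emit:" as name(argument=value, ...) on one line, values as JSON. play_rows: Moves the arm, as the interface text tells. Its arguments: {"type":"object","properties":{"commands":{"type":"array","items":{"type":"object","properties":{"gripper":{"type":"number"},"tx":{"type":"number"},"ty":{"type":"number"},"tz":{"type":"number"},"roll":{"type":"number"}}}},"newtons":{"type":"number"}},"required":["commands"]}

```bash
mkdir -p pics; ls
cat > h.py <<'E'
import numpy as np, cv2, pickle
from bench import status, eyes, ticket
def cap(n,tag):
    s=status.get_state()
    c=eyes.capture(n); cv2.imwrite(f'pics/{tag}.png',c['frame'])
    if n=='wrist':
        T=np.eye(4);T[:3,:3]=np.array(s['orientation']);T[:3,3]=s['tool_pos']
        W=T@np.array(c['T_tool_cam']); c['eye']=W[:3,3]; c['rotation']=W[:3,:3]
    pickle.dump(c,open(f'pics/{tag}.pkl','wb')); return c
def load(tag): return pickle.load(open(f'pics/{tag}.pkl','rb'))
def ray(c,u,v):
    K=np.array(c['mtx']); p=cv2.undistortPoints(np.array([[[u,v]]],float),K,np.array([c['k1'],0,0,0,0.]))[0,0]
    d=np.array(c['rotation'])@np.array([p[0],-p[1],-1.]); return np.array(c['eye']),d
def atz(c,u,v,z):
    o,d=ray(c,u,v); return o+d*(z-o[2])/d[2]
def proj(c,P):
    P=np.atleast_2d(P); q=(P-np.array(c['eye']))@np.array(c['rotation']); x=q[:,0]/-q[:,2]; y=-q[:,1]/-q[:,2]
    f=1+c['k1']*(x*x+y*y); K=np.array(c['mtx']); return np.c_[K[0,0]*x*f+K[0,2],K[1,1]*y*f+K[1,2]]
E
python3 - <<'E'
from h import *
s=status.get_state(); print(s)
for n in['scene','top','wrist']:
    c=cap(n,n+'0'); print(n,c['eye'],c['mtx'][0],c['k1'])
    cv2.imwrite(f'pics/{n}0b.png',cv2.resize(c['frame'],(768,576)))
E
```

```text
pics
{'time_s': 0.0, 'joint_pos': array([-1.55037314e+00,  3.13435049e-01,  1.49845328e+00, -7.55737884e-06,
        1.33098894e+00, -2.23402484e-01]), 'dq': array([ 0.00042407, -0.00217594,  0.0002765 , -0.00110668, -0.00031259,
        0.00061013]), 'joint_torque': array([ 1.54289315e-03, -4.02205968e+01, -2.52265334e+01,  6.95016375e-02,
        3.52972560e-02, -1.05512868e-04]), 'tool_pos': array([ 0.12672455, -0.50924885,  0.2631626 ]), 'orientation': array([[ 2.41418626e-01, -9.70421066e-01, -3.35736769e-05],
       [-9.70420256e-01, -2.41418469e-01,  1.28419621e-03],
       [-1.25431636e-03, -2.77448309e-04, -9.99999175e-01]]), 'force': array([ 0.12844837,  0.78422062, -0.28446418]), 'torque': array([-0.02938261,  0.01746622,  0.00221209]), 'width': 0.0879858175192173}
scene [0.9295437  0.73839255 0.92289176] [348.98765474   0.         252.50765962] -0.09101101738986388
top [ 0.32510981 -0.0388273   1.38278285] [450.80472377   0.         264.37581082] -0.16203769730647025
wrist [ 0.19788609 -0.49055416  0.38365796] [306.10252715   0.         253.39987485] -0.04272375420565185
```

View pics/top0b.png

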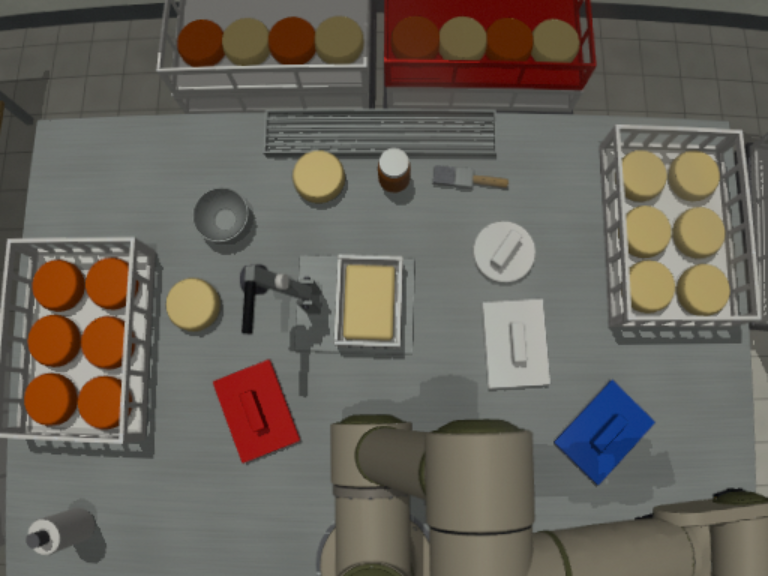

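View pics/scene0b.png

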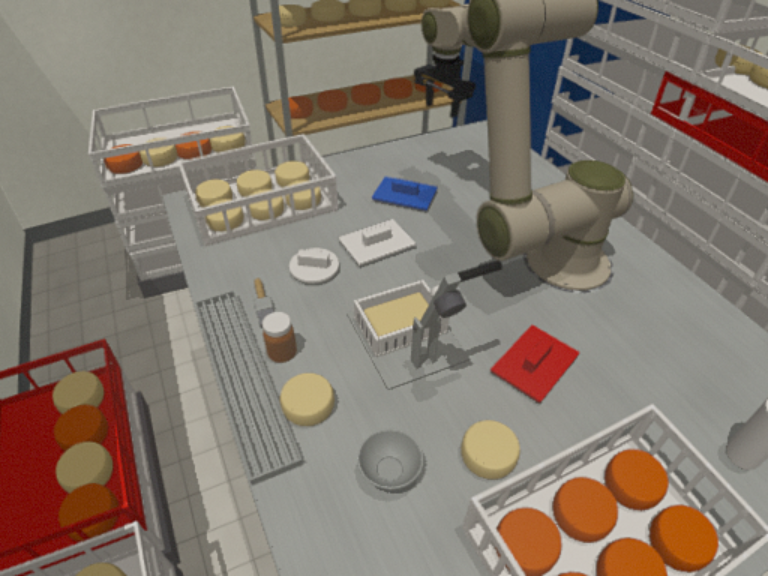

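View pics/wrist0b.png

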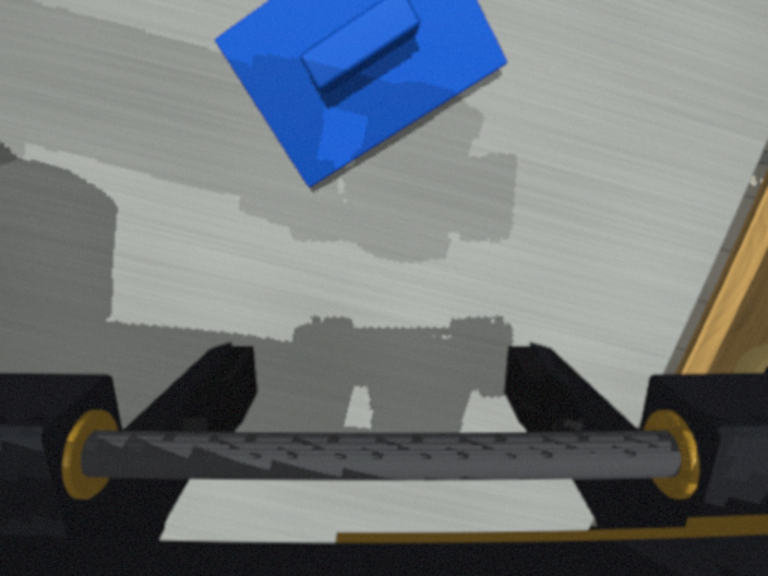

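Run:
```python
from h import *
f=load('top0')['frame']
a=cv2.resize(f[160:250,145:285],None,fx=5,fy=5,interpolation=cv2.INTER_CUBIC); cv2.imwrite('pics/z1.png',a)
a=cv2.resize(f[190:270,305:385],None,fx=7,fy=7,interpolation=cv2.INTER_CUBIC); cv2.imwrite('pics/z2.png',a)
```

```text
(no output)
```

View pics/z1.png

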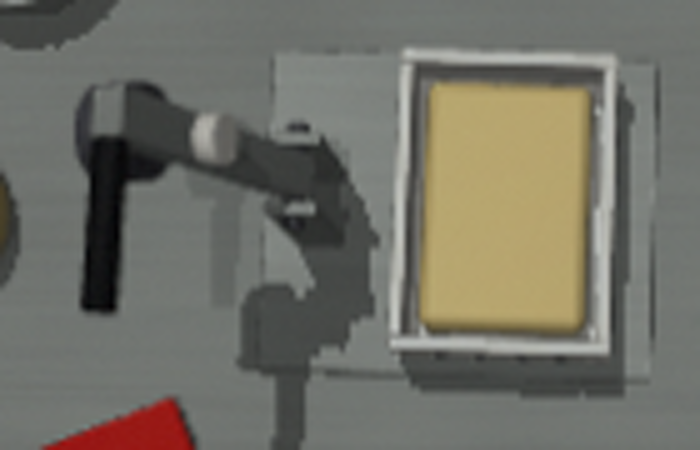

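View pics/z2.png

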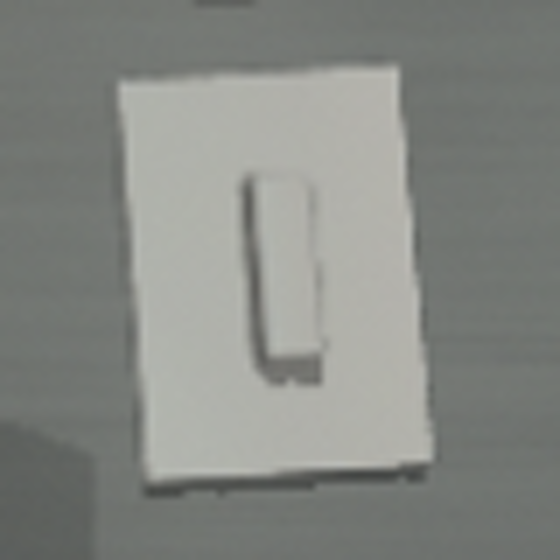

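```bash
cat >> h.py <<'E'
from scipy.optimize import least_squares
def rectfit(c,px,L,W,z):
    P=np.array([atz(c,u,v,z)[:2] for u,v in px]) # order TL,TR,BR,BL in image; up=+x,left=+y
    M=np.array([[L/2,W/2],[L/2,-W/2],[-L/2,-W/2],[-L/2,W/2]])
    f=lambda p:((M@np.array([[np.cos(p[2]),np.sin(p[2])],[-np.sin(p[2]),np.cos(p[2])]])+p[:2])-P).ravel()
    r=least_squares(f,[*P.mean(0),0]); return r.x,r.fun.reshape(-1,2)
E
python3 - <<'E'
from h import *
c=load('top0')
g=lambda pts,s,o:[((x+.5)/s-.5+o[0],(y+.5)/s-.5+o[1]) for x,y in pts]
np.set_printoptions(precision=4,suppress=True)
st,r=rectfit(c,g([(403,50),(615,57),(608,352),(390,345)],5,(145,160)),.18,.13,.068); print(st,r*1000)
li,r=rectfit(c,g([(119,84),(398,68),(433,463),(148,478)],7,(305,190)),.176,.126,.02); print(li,r*1000)
hp=np.array([np.cos(st[2])*0-np.sin(st[2])*.115,np.cos(st[2])*.115])+st[:2]; print('hinge',hp)
# press grip for angles
def grip(q):
    y=.115-.19*np.cos(q); z=.133+.19*np.sin(q); x=-.06
    R=np.array([[np.cos(st[2]),-np.sin(st[2])],[np.sin(st[2]),np.cos(st[2])]])
    return lambda xx:np.r_[R@[xx,y]+st[:2],z]
for n in['top','scene']:
    c=load(n+'0')
    for q in[1.8,1.9,2.0,2.1]: print(n,q,proj(c,[grip(q)(-.098),grip(q)(-.06)]))
E
```

```text
[ 0.5289  0.0181 -0.0244] [[ 1.43    1.3804]
 [ 2.071  -1.8288]
 [-1.6364 -0.9552]
 [-1.8646  1.4037]]
[ 0.4485 -0.2805  0.0589] [[ 1.7644  0.8542]
 [ 1.6329 -1.0612]
 [-0.9692 -0.5436]
 [-2.4281  0.7506]]
hinge [0.5317 0.1331]
top 1.8 [[173.4744 222.0575]
 [174.4009 206.3024]]
top 1.9 [[166.4205 222.0342]
 [167.3764 206.3733]]
top 2.0 [[159.8775 222.0948]
 [160.8578 206.5521]]
top 2.1 [[153.9279 222.2371]
 [154.9274 206.8342]]
scene 1.8 [[326.8915 168.2555]
 [314.8945 171.92  ]]
scene 1.9 [[330.3195 173.7942]
 [318.2647 177.5678]]
scene 2.0 [[333.5619 179.7925]
 [321.4678 183.6767]]
scene 2.1 [[336.5637 186.1662]
 [324.4491 190.1606]]
```

```bash
cat >> h.py <<'E'
def plan(xyz,yaw):
    """yaw = world angle of the tool x axis"""
    s=status.get_state();R=np.array(s['orientation']);d=R.T@(np.array(xyz)-s['tool_pos'])*100
    cur=np.arctan2(R[1,0],R[0,0]); r=-(yaw-cur); r=(r+np.pi)%(2*np.pi)-np.pi
    print('t',s['time_s'],'shift cm',d.round(2),'roll',round(r,4),'| pos',np.round(s['tool_pos'],4),'yaw',round(cur,4),'tilt',R[:2,2].round(4),'F',np.round(s['force'],1),'w',round(s['width'],4))
E
python3 - <<'E'
from h import *
plan([.40,-.28,.23],-1.512)
c=load('wrist0'); print(c['rotation'])
E
```

```text
t 0.15 shift cm [-15.66 -32.06   3.35] roll 0.1849 | pos [ 0.1267 -0.5093  0.2633] yaw -1.3271 tilt [-0.      0.0009] F [-1.1 -0.4 -0.1] w 0.088
[[ 0.24129974  0.92974216  0.27812578]
 [-0.97044925  0.23166097  0.06753845]
 [-0.00163755 -0.28620397  0.95816732]]
```

Emit:
play_rows(commands=[{"gripper":1,"tx":-1,"ty":-2,"tz":0.2,"roll":0.01},{"tx":-3,"ty":-6,"tz":0.6,"roll":0.04},{"tx":-5,"ty":-10.3,"tz":1,"roll":0.07},{"tx":-7.2,"ty":-14.7,"tz":1.5,"roll":0.09},{"tx":-9.4,"ty":-19.2,"tz":2,"roll":0.12},{"tx":-11.6,"ty":-23.7,"tz":2.5,"roll":0.15},{"tx":-13.7,"ty":-28,"tz":3,"roll":0.17},{"tx":-15.6,"ty":-32,"tz":3.3,"roll":0.185}])

```text
invalid input
```

Emit:
play_rows(commands=[{"tx":0},{"tx":0},{"tx":0}])

```text
invalid input
```

Run:
```python
from h import *
plan([.40,-.28,.23],-1.512)
c=cap('wrist','w1'); cv2.imwrite('pics/w1b.png',cv2.resize(c['frame'],(768,576)))
```

```text
t 0.15 shift cm [-15.66 -32.06   3.35] roll 0.1849 | pos [ 0.1267 -0.5093  0.2633] yaw -1.3271 tilt [-0.      0.0009] F [-1.1 -0.4 -0.1] w 0.088
```

View pics/w1b.png

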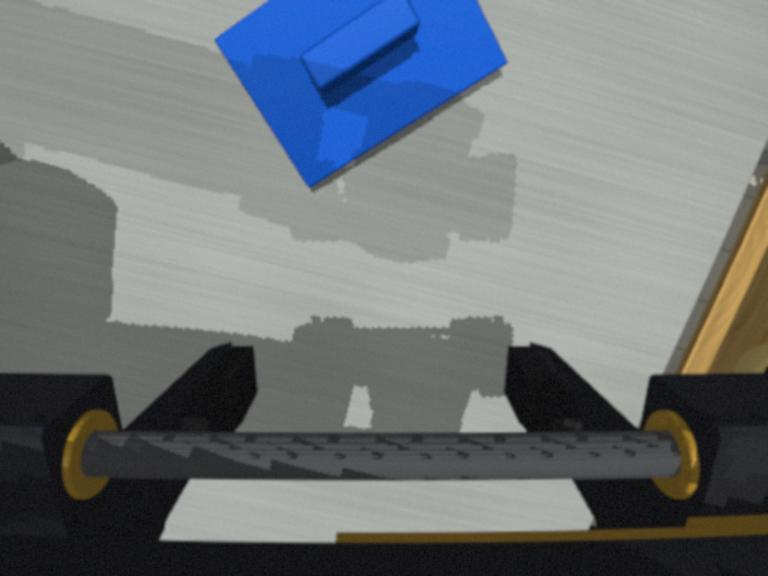

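Perhaps every row needs all five fields.

Emit:
play_rows(commands=[{"gripper":1,"tx":-1,"ty":-2,"tz":0.2,"roll":0.01},{"gripper":1,"tx":-3,"ty":-6,"tz":0.6,"roll":0.04},{"gripper":1,"tx":-5,"ty":-10.3,"tz":1,"roll":0.07},{"gripper":1,"tx":-7.2,"ty":-14.7,"tz":1.5,"roll":0.09},{"gripper":1,"tx":-9.4,"ty":-19.2,"tz":2,"roll":0.12},{"gripper":1,"tx":-11.6,"ty":-23.7,"tz":2.5,"roll":0.15},{"gripper":1,"tx":-13.7,"ty":-28,"tz":3,"roll":0.17},{"gripper":1,"tx":-15.6,"ty":-32,"tz":3.3,"roll":0.185}])

```text
time_s: 1.0
tool_pos: [0.4009, -0.2788, 0.2303]
orientation: [[0.058, -0.998, -0.0], [-0.998, -0.058, 0.001], [-0.001, 0.0, -1.0]]
force: [0.1, -0.2, 0.4]
width: 0.088
```

Emit:
play_rows(commands=[{"gripper":1,"tx":0,"ty":0,"tz":0,"roll":0},{"gripper":1,"tx":0,"ty":0,"tz":0,"roll":0}])

```text
time_s: 1.2
tool_pos: [0.4012, -0.2783, 0.23]
orientation: [[0.061, -0.998, -0.001], [-0.998, -0.061, 0.001], [-0.001, 0.001, -1.0]]
force: [-0.2, 0.3, -0.6]
width: 0.0883
```

Run:
```python
from h import *
plan([.40,-.28,.23],-1.512)
c=cap('wrist','w1'); cv2.imwrite('pics/w1b.png',cv2.resize(c['frame'],(768,576)))
```

```text
t 1.2 shift cm [0.16 0.13 0.  ] roll 0.0018 | pos [ 0.4012 -0.2783  0.23  ] yaw -1.5102 tilt [-0.0008  0.0013] F [-0.2  0.3 -0.6] w 0.0883
```

View pics/w1b.png

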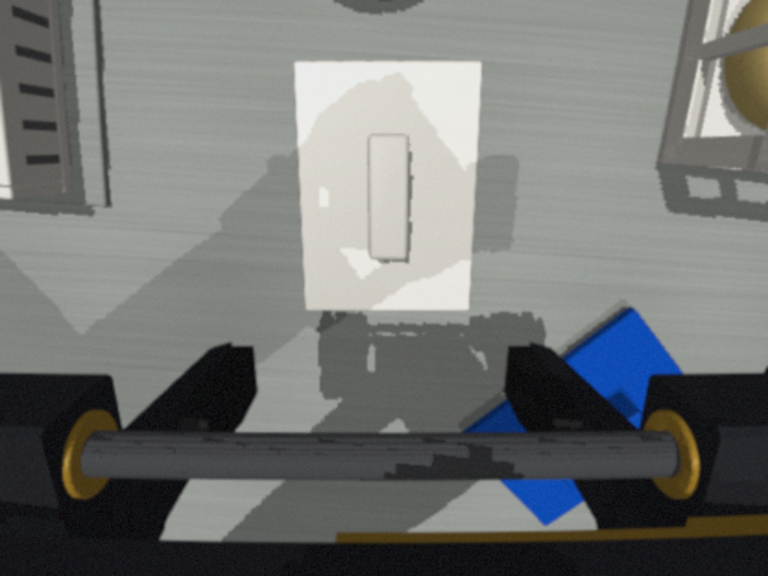

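Run:
```python
from h import *
c=load('w1');np.set_printoptions(precision=4,suppress=True)
g=lambda pts,s:[((x+.5)/s-.5,(y+.5)/s-.5) for x,y in pts]
li,r=rectfit(c,g([(294,61.5),(481.5,61.5),(470,310),(305,310)],1.5),.176,.126,.02); print(li,r*1000)
h,r=rectfit(c,g([(368,134),(409,134),(407,260),(369,260)],1.5),.08,.026,.054); print(h,r*1000)
plan([*li[:2],.10],-np.pi/2+li[2])
plan([*li[:2],.051],-np.pi/2+li[2])
```

```text
[ 0.4445 -0.2793  0.0628] [[ 0.741   0.9104]
 [ 1.0992 -0.9587]
 [-0.8126  0.0435]
 [-1.0276  0.0048]]
[ 0.4445 -0.2793  0.0611] [[ 0.1605  0.394 ]
 [ 0.2124 -0.3725]
 [-0.1596 -0.4252]
 [-0.2134  0.4037]]
t 1.25 shift cm [ 0.3  -4.39 13.02] roll -0.0039 | pos [ 0.4006 -0.279   0.2302] yaw -1.5119 tilt [-0.0006  0.001 ] F [-0.6 -0.8  0.4] w 0.0883
t 1.25 shift cm [ 0.3  -4.39 17.92] roll -0.0039 | pos [ 0.4006 -0.279   0.2302] yaw -1.5119 tilt [-0.0006  0.001 ] F [-0.6 -0.8  0.4] w 0.0883
```

Emit:
play_rows(commands=[{"gripper":1,"tx":0.1,"ty":-1.5,"tz":2,"roll":0},{"gripper":1,"tx":0.2,"ty":-3,"tz":5,"roll":0},{"gripper":1,"tx":0.3,"ty":-4.4,"tz":8.5,"roll":0},{"gripper":1,"tx":0.3,"ty":-4.4,"tz":12,"roll":0},{"gripper":1,"tx":0.3,"ty":-4.4,"tz":15,"roll":0},{"gripper":1,"tx":0.3,"ty":-4.4,"tz":17,"roll":0},{"gripper":1,"tx":0.3,"ty":-4.4,"tz":17.9,"roll":0},{"gripper":1,"tx":0.3,"ty":-4.4,"tz":17.9,"roll":0}])

```text
time_s: 2.05
tool_pos: [0.4438, -0.28, 0.0506]
orientation: [[0.057, -0.998, -0.002], [-0.998, -0.057, 0.002], [-0.002, 0.002, -1.0]]
force: [-0.1, -0.2, 0.5]
width: 0.0883
```

Emit:
play_rows(commands=[{"gripper":0.2,"tx":0,"ty":0,"tz":0,"roll":0},{"gripper":0.2,"tx":0,"ty":0,"tz":0,"roll":0},{"gripper":0.2,"tx":0,"ty":0,"tz":0,"roll":0},{"gripper":0.2,"tx":0,"ty":0,"tz":0,"roll":0},{"gripper":0.2,"tx":0,"ty":0,"tz":0,"roll":0},{"gripper":0.2,"tx":0,"ty":0,"tz":0,"roll":0}], newtons=30)

```text
time_s: 2.65
tool_pos: [0.4438, -0.28, 0.0507]
orientation: [[0.057, -0.998, -0.002], [-0.998, -0.057, 0.002], [-0.002, 0.001, -1.0]]
force: [-0.1, -0.9, -0.1]
width: 0.0424
```

Run:
```python
from h import *
plan([.4445,-.2793,.051],-1.5088)
```

```text
t 2.65 shift cm [-0.06 -0.07 -0.03] roll -0.0045 | pos [ 0.4438 -0.28    0.0507] yaw -1.5133 tilt [-0.0016  0.0019] F [-0.1 -0.9 -0.1] w 0.0424
```

Still closing (42 mm); wait more.

Emit:
play_rows(commands=[{"gripper":0,"tx":0,"ty":0,"tz":0,"roll":0},{"gripper":0,"tx":0,"ty":0,"tz":0,"roll":0},{"gripper":0,"tx":0,"ty":0,"tz":0,"roll":0},{"gripper":0,"tx":0,"ty":0,"tz":0,"roll":0},{"gripper":0,"tx":0,"ty":0,"tz":0,"roll":0}], newtons=35)

```text
time_s: 3.15
tool_pos: [0.4438, -0.28, 0.0508]
orientation: [[0.057, -0.998, -0.001], [-0.998, -0.057, 0.002], [-0.002, 0.001, -1.0]]
force: [0.2, -0.2, 0.5]
width: 0.0258
```

Emit:
play_rows(commands=[{"gripper":0,"tx":0,"ty":0,"tz":-0.5,"roll":0},{"gripper":0,"tx":0,"ty":0,"tz":-2,"roll":0},{"gripper":0,"tx":0,"ty":0,"tz":-4,"roll":0},{"gripper":0,"tx":0,"ty":0,"tz":-7,"roll":0},{"gripper":0,"tx":0,"ty":0,"tz":-10,"roll":0},{"gripper":0,"tx":0,"ty":0,"tz":-12,"roll":0},{"gripper":0,"tx":0,"ty":0,"tz":-12,"roll":0}])

```text
time_s: 3.85
tool_pos: [0.4447, -0.2808, 0.1731]
orientation: [[0.058, -0.998, 0.002], [-0.998, -0.058, -0.001], [0.002, -0.002, -1.0]]
force: [-0.1, 0.3, -4.2]
width: 0.0257
```

Run:
```python
from h import *
plan([.4445,-.2793,.17],-1.5088)
c=cap('wrist','w2'); cv2.imwrite('pics/w2b.png',cv2.resize(c['frame'],(768,576)))
c=cap('top','t2')
```

```text
t 3.85 shift cm [-0.15  0.01  0.31] roll -0.0044 | pos [ 0.4447 -0.2808  0.1731] yaw -1.5132 tilt [ 0.0018 -0.0014] F [-0.1  0.3 -4.2] w 0.0257
```

View pics/w2b.png

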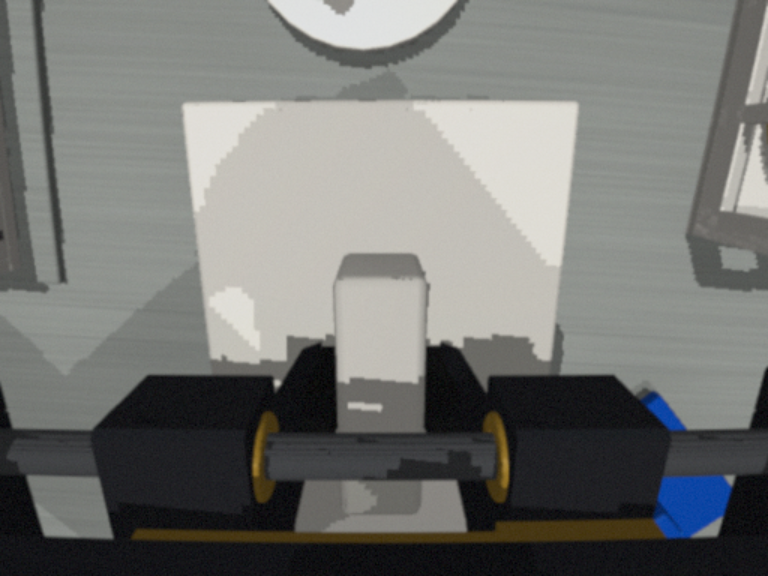

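View pics/t2.png

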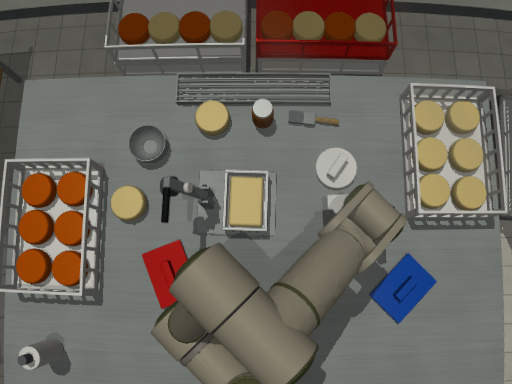

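Run:
```python
from h import *
c=load('w2');s=status.get_state();p=np.array(s['tool_pos']);R=np.array(s['orientation'])
z=p[2]-.0308
A=[atz(c,(u+.5)/1.5-.5,(v+.5)/1.5-.5,z) for u,v in[(183,103),(577.5,101)]]
for a in A: print((R.T@(a-p))*1000)
print(np.linalg.norm(A[0]-A[1]))
plan([.46,.018,.32],-1.595)
```

```text
[-62.80834844 -89.31649147  30.77743692]
[ 62.55677537 -89.91951633  30.44416265]
0.12536701710479867
t 3.95 shift cm [-29.69  -3.31 -14.93] roll 0.0817 | pos [ 0.4437 -0.2799  0.17  ] yaw -1.5133 tilt [-0.0023  0.0025] F [-0.3  0.4 -3.7] w 0.0257
```

Emit:
play_rows(commands=[{"gripper":0,"tx":-1,"ty":-0.1,"tz":-1.5,"roll":0.0},{"gripper":0,"tx":-4,"ty":-0.5,"tz":-4,"roll":0.01},{"gripper":0,"tx":-8,"ty":-1,"tz":-6.5,"roll":0.02},{"gripper":0,"tx":-12,"ty":-1.4,"tz":-9,"roll":0.04},{"gripper":0,"tx":-16.5,"ty":-1.9,"tz":-11,"roll":0.05},{"gripper":0,"tx":-21,"ty":-2.4,"tz":-13,"roll":0.06},{"gripper":0,"tx":-25,"ty":-2.8,"tz":-14.5,"roll":0.07},{"gripper":0,"tx":-28,"ty":-3.1,"tz":-15,"roll":0.08}])

```text
time_s: 4.75
tool_pos: [0.4584, 0.0038, 0.3221]
orientation: [[-0.021, -1.0, -0.001], [-1.0, 0.021, 0.003], [-0.003, 0.001, -1.0]]
force: [0.2, -0.6, -3.5]
width: 0.0257
```

Emit:
play_rows(commands=[{"gripper":0,"tx":-1.3,"ty":-0.2,"tz":0,"roll":0},{"gripper":0,"tx":-1.3,"ty":-0.2,"tz":0,"roll":0},{"gripper":0,"tx":-1.3,"ty":-0.2,"tz":0,"roll":0},{"gripper":0,"tx":-1.3,"ty":-0.2,"tz":0,"roll":0}])

```text
time_s: 5.15
tool_pos: [0.4604, 0.0162, 0.3218]
orientation: [[-0.022, -1.0, -0.002], [-1.0, 0.022, 0.003], [-0.003, 0.002, -1.0]]
force: [0.3, -0.1, -3.0]
width: 0.026
```

Run:
```python
from h import *
plan([.46,.018,.32],-1.595)
c=cap('wrist','w3'); cv2.imwrite('pics/w3b.png',cv2.resize(c['frame'],(768,576)))
```

```text
t 5.15 shift cm [-0.18  0.05  0.18] roll 0.002 | pos [0.4604 0.0162 0.3218] yaw -1.593 tilt [-0.0021  0.0028] F [ 0.3 -0.1 -3. ] w 0.026
```

View pics/w3b.png

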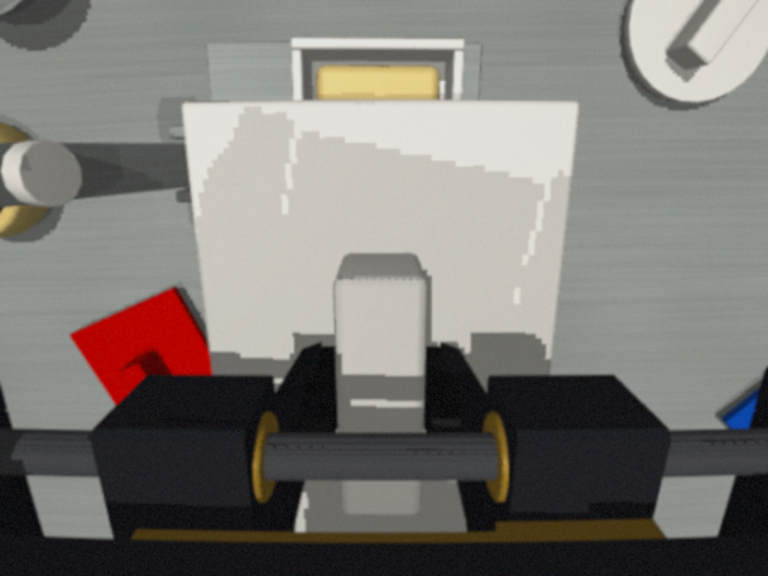

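Run:
```python
from h import *
c=load('w3')
f=lambda u,v,z:atz(c,(u+.5)/1.5-.5,(v+.5)/1.5-.5,z)
A=f(292,38,.068);B=f(465,39.5,.068)
d=B-A; print(A,B,np.linalg.norm(d),'yaw',np.arctan2(d[1],d[0])+np.pi/2)
y=np.arctan2(d[1],d[0])+np.pi/2
print('ctr',(A+B)/2-.09*np.array([np.cos(y),np.sin(y),0]))
```

```text
[0.61538694 0.08012368 0.068     ] [ 0.61139153 -0.04797667  0.068     ] 0.12816264544479697 yaw -0.031179534814691046
ctr [0.52343298 0.01887921 0.068     ]
```

Emit:
play_rows(commands=[{"gripper":0,"tx":0,"ty":1.5,"tz":0,"roll":0},{"gripper":0,"tx":0,"ty":5,"tz":0,"roll":0},{"gripper":0,"tx":0,"ty":9,"tz":0,"roll":0},{"gripper":0,"tx":0,"ty":12,"tz":0,"roll":0},{"gripper":0,"tx":0,"ty":14,"tz":0,"roll":0},{"gripper":0,"tx":0,"ty":15,"tz":0,"roll":0},{"gripper":0,"tx":0,"ty":15,"tz":0,"roll":0},{"gripper":0,"tx":0,"ty":15,"tz":0,"roll":0}])

```text
time_s: 6.0
tool_pos: [0.3112, 0.0192, 0.3222]
orientation: [[-0.023, -1.0, -0.001], [-1.0, 0.023, 0.003], [-0.003, 0.001, -1.0]]
force: [0.1, 0.9, -4.7]
width: 0.0257
```

Run:
```python
from h import *
plan([.46,.018,.32],-1.595)
c=cap('wrist','w4'); cv2.imwrite('pics/w4b.png',cv2.resize(c['frame'],(768,576)))
```

```text
t 6.0 shift cm [ -0.23 -14.88   0.21] roll 0.001 | pos [0.3112 0.0192 0.3222] yaw -1.594 tilt [-0.0013  0.0027] F [ 0.1  0.9 -4.7] w 0.0257
```

View pics/w4b.png

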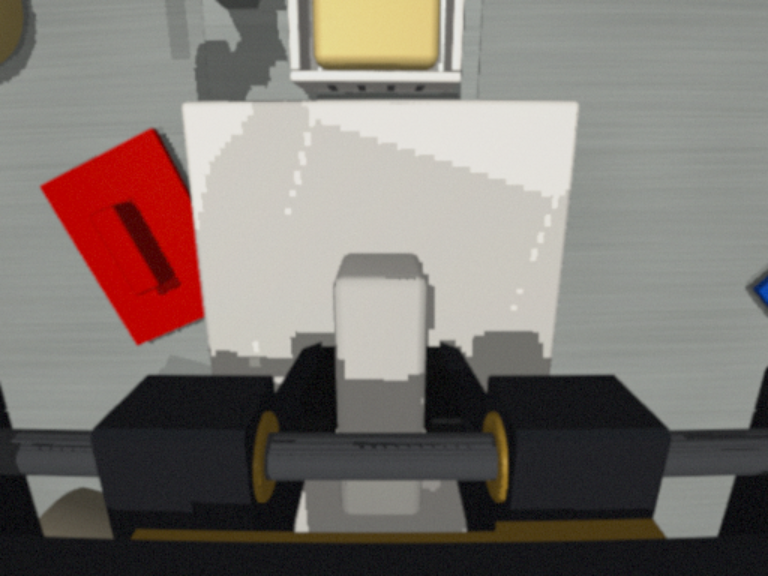

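Run:
```python
from h import *
c=load('w4')
f=lambda u,v,z:atz(c,(u+.5)/1.5-.5,(v+.5)/1.5-.5,z)
A=f(291,81,.068);B=f(461.5,82,.068)
d=B-A; print(A,B,np.linalg.norm(d),'yaw',np.arctan2(d[1],d[0])+np.pi/2)
y=-.028
print('ctr',(A+B)/2+.09*np.array([np.cos(y),np.sin(y),0]))
```

```text
[0.43667924 0.0858667  0.068     ] [ 0.43286574 -0.04326504  0.068     ] 0.12918802986217845 yaw -0.029523269846145617
ctr [0.52473721 0.01878116 0.068     ]
```

Run:
```python
from h import *
plan([.5225,.018,.17],-1.600)
```

```text
t 6.05 shift cm [ -0.32 -21.15  15.17] roll 0.0062 | pos [0.3112 0.0192 0.3221] yaw -1.5938 tilt [-0.0018  0.0028] F [ 0.5 -0.7 -3.1] w 0.0254
```

Emit:
play_rows(commands=[{"gripper":0,"tx":0,"ty":-2,"tz":0,"roll":0},{"gripper":0,"tx":0,"ty":-6,"tz":1,"roll":0.006},{"gripper":0,"tx":-0.1,"ty":-10.5,"tz":3,"roll":0.006},{"gripper":0,"tx":-0.2,"ty":-14.5,"tz":5.5,"roll":0.006},{"gripper":0,"tx":-0.3,"ty":-18,"tz":8.5,"roll":0.006},{"gripper":0,"tx":-0.3,"ty":-20.5,"tz":11.5,"roll":0.006},{"gripper":0,"tx":-0.3,"ty":-21.1,"tz":14,"roll":0.006},{"gripper":0,"tx":-0.3,"ty":-21.1,"tz":15.2,"roll":0.006}])

```text
time_s: 6.85
tool_pos: [0.5222, 0.018, 0.1664]
orientation: [[-0.029, -1.0, -0.007], [-1.0, 0.029, 0.004], [-0.004, 0.007, -1.0]]
force: [-1.1, 0.2, -3.7]
width: 0.0256
```

Emit:
play_rows(commands=[{"gripper":0,"tx":0,"ty":0,"tz":0,"roll":0},{"gripper":0,"tx":0,"ty":0,"tz":0,"roll":0},{"gripper":0,"tx":0,"ty":0,"tz":0,"roll":0}])

```text
time_s: 7.15
tool_pos: [0.5225, 0.018, 0.1676]
orientation: [[-0.029, -1.0, -0.004], [-1.0, 0.029, 0.003], [-0.003, 0.004, -1.0]]
force: [-0.3, 0.1, -2.9]
width: 0.0256
```

Run:
```python
from h import *
plan([.5225,.018,.13],-1.600)
c=cap('scene','s5'); cv2.imwrite('pics/s5b.png',cv2.resize(c['frame'][130:290,180:400],None,fx=3.4,fy=3.4,interpolation=2))
c=cap('top','t5'); cv2.imwrite('pics/t5b.png',cv2.resize(c['frame'][130:270,120:320],None,fx=4,fy=4,interpolation=2))
```

```text
t 7.15 shift cm [ 0.01 -0.02  3.76] roll 0.0005 | pos [0.5225 0.018  0.1676] yaw -1.5995 tilt [-0.0044  0.0034] F [-0.3  0.1 -2.9] w 0.0256
```

View pics/s5b.png

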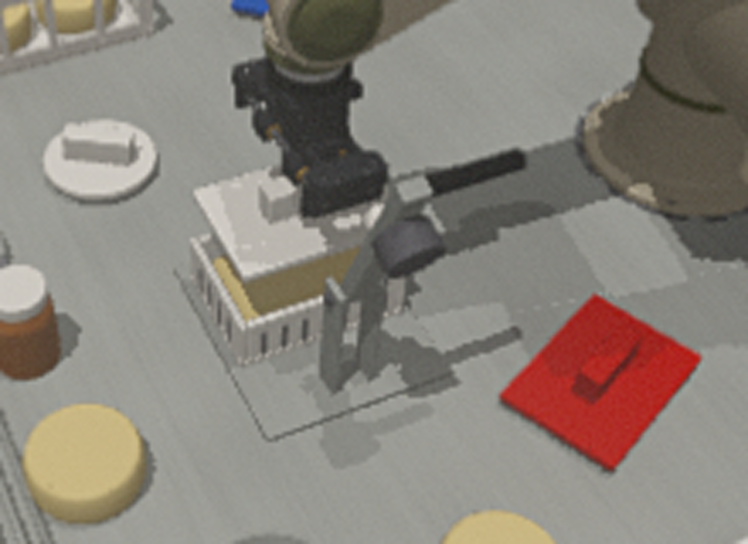

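View pics/t5b.png

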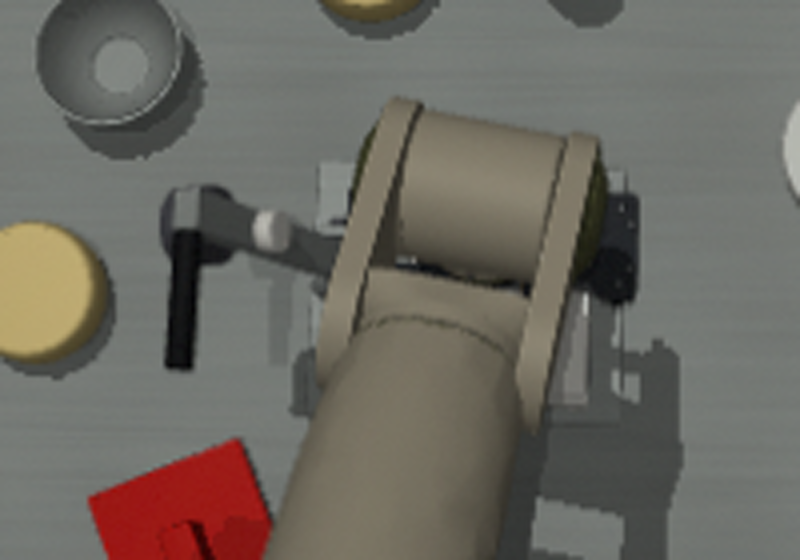

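Emit:
play_rows(commands=[{"gripper":0,"tx":0,"ty":0,"tz":1,"roll":0},{"gripper":0,"tx":0,"ty":0,"tz":2.2,"roll":0},{"gripper":0,"tx":0,"ty":0,"tz":3.3,"roll":0},{"gripper":0,"tx":0,"ty":0,"tz":4,"roll":0},{"gripper":0,"tx":0,"ty":0,"tz":4.5,"roll":0},{"gripper":0,"tx":0,"ty":0,"tz":4.9,"roll":0},{"gripper":0,"tx":0,"ty":0,"tz":5.2,"roll":0},{"gripper":0,"tx":0,"ty":0,"tz":5.4,"roll":0}])

```text
time_s: 8.05
tool_pos: [0.5223, 0.0181, 0.1134]
orientation: [[-0.029, -1.0, -0.004], [-1.0, 0.029, 0.003], [-0.003, 0.004, -1.0]]
force: [0.3, 0.3, -3.3]
width: 0.0256
```

Emit:
play_rows(commands=[{"gripper":0,"tx":0,"ty":0,"tz":0.1,"roll":0},{"gripper":0,"tx":0,"ty":0,"tz":0.2,"roll":0},{"gripper":0,"tx":0,"ty":0,"tz":0.2,"roll":0}])

```text
time_s: 8.35
tool_pos: [0.5223, 0.0181, 0.1115]
orientation: [[-0.029, -1.0, -0.004], [-1.0, 0.029, 0.003], [-0.003, 0.004, -1.0]]
force: [0.7, -0.3, -2.9]
width: 0.0257
```

Run:
```python
from h import *
plan([.5225,.018,.1088],-1.600)
c=cap('wrist','w6'); cv2.imwrite('pics/w6b.png',cv2.resize(c['frame'],(768,576)))
```

```text
t 8.35 shift cm [ 0.01 -0.02  0.27] roll 0.0005 | pos [0.5223 0.0181 0.1115] yaw -1.5995 tilt [-0.0041  0.0033] F [ 0.7 -0.3 -2.9] w 0.0257
```

View pics/w6b.png

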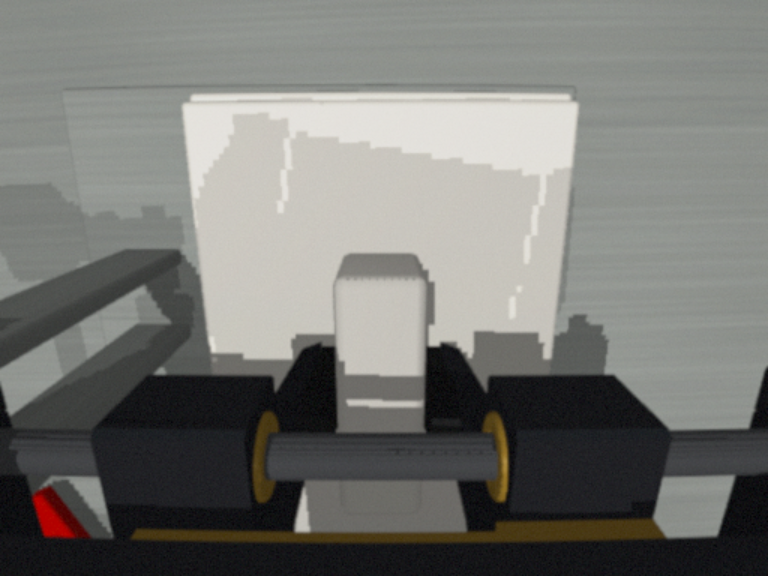

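Run:
```python
from h import *
c=load('w6')
f=lambda u,v,z:atz(c,(u+.5)/1.5-.5,(v+.5)/1.5-.5,z)
print(f(191,94,.068),f(575,94,.068)); print(f(183,102.5,.0807),f(577.5,102,.0807))
```

```text
[0.6158237  0.08017288 0.068     ] [ 0.61209214 -0.04831942  0.068     ]
[0.61193059 0.07809674 0.0807    ] [ 0.60850478 -0.04424289  0.0807    ]
```

Emit:
play_rows(commands=[{"gripper":0,"tx":0.05,"ty":-0.1,"tz":0,"roll":0},{"gripper":0,"tx":0.1,"ty":-0.15,"tz":0,"roll":0},{"gripper":0,"tx":0.1,"ty":-0.15,"tz":0.1,"roll":0},{"gripper":0,"tx":0.1,"ty":-0.15,"tz":0.2,"roll":0},{"gripper":0,"tx":0.1,"ty":-0.15,"tz":0.25,"roll":0},{"gripper":0,"tx":0.1,"ty":-0.15,"tz":0.28,"roll":0}])

```text
time_s: 9.0
tool_pos: [0.5237, 0.0171, 0.1088]
orientation: [[-0.029, -1.0, -0.004], [-1.0, 0.029, 0.003], [-0.003, 0.004, -1.0]]
force: [-3.7, 1.1, 0.5]
width: 0.0258
```

Emit:
play_rows(commands=[{"gripper":0,"tx":0,"ty":0,"tz":0.05,"roll":0},{"gripper":0,"tx":0,"ty":0,"tz":0.05,"roll":0}])

```text
time_s: 9.2
tool_pos: [0.5237, 0.0171, 0.1088]
orientation: [[-0.029, -1.0, -0.004], [-1.0, 0.029, 0.003], [-0.003, 0.004, -1.0]]
force: [-3.2, -0.0, 4.4]
width: 0.0257
```

Emit:
play_rows(commands=[{"gripper":0.35,"tx":0,"ty":0,"tz":0,"roll":0},{"gripper":0.6,"tx":0,"ty":0,"tz":0,"roll":0},{"gripper":0.8,"tx":0,"ty":0,"tz":0,"roll":0},{"gripper":0.8,"tx":0,"ty":0,"tz":0,"roll":0},{"gripper":0.8,"tx":0,"ty":0,"tz":0,"roll":0},{"gripper":0.8,"tx":0,"ty":0,"tz":0,"roll":0}])

```text
time_s: 9.8
tool_pos: [0.5237, 0.0171, 0.1087]
orientation: [[-0.029, -1.0, -0.004], [-1.0, 0.029, 0.003], [-0.003, 0.004, -1.0]]
force: [-0.2, 0.2, -0.3]
width: 0.0682
```

Run:
```python
from h import *
plan([.5225,.018,.1088],-1.600)
c=cap('wrist','w7'); cv2.imwrite('pics/w7b.png',cv2.resize(c['frame'],(768,576)))
```

```text
t 9.8 shift cm [-0.08  0.12 -0.01] roll 0.0007 | pos [0.5237 0.0171 0.1087] yaw -1.5993 tilt [-0.004   0.0031] F [-0.2  0.2 -0.3] w 0.0682
```

View pics/w7b.png

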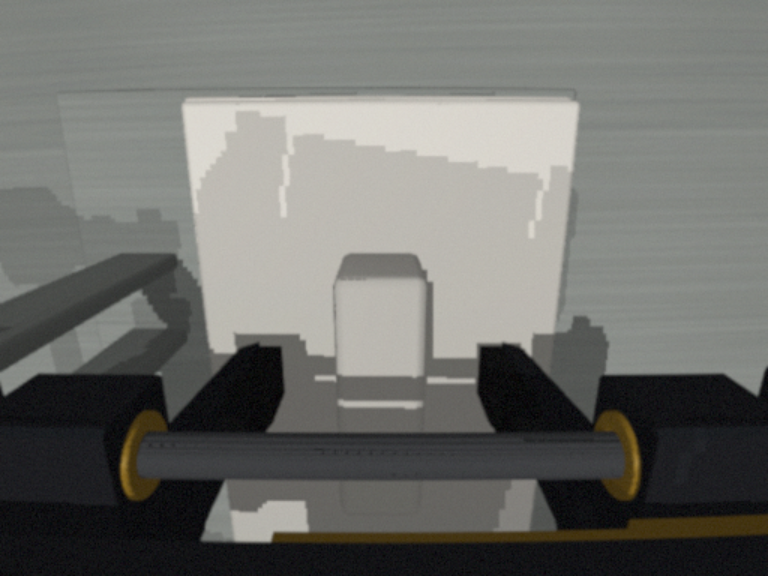

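Emit:
play_rows(commands=[{"gripper":1,"tx":0,"ty":0,"tz":-0.5,"roll":0},{"gripper":1,"tx":0,"ty":0,"tz":-2.5,"roll":0},{"gripper":1,"tx":0,"ty":0,"tz":-6,"roll":0},{"gripper":1,"tx":0,"ty":0,"tz":-10.5,"roll":0},{"gripper":1,"tx":0,"ty":2,"tz":-15,"roll":0},{"gripper":1,"tx":0,"ty":4,"tz":-19.5,"roll":0},{"gripper":1,"tx":0,"ty":6,"tz":-24,"roll":0},{"gripper":1,"tx":0,"ty":6.5,"tz":-27,"roll":0}])

```text
time_s: 10.65
tool_pos: [0.4584, 0.0184, 0.3829]
orientation: [[-0.028, -1.0, 0.0], [-1.0, 0.028, 0.002], [-0.002, -0.0, -1.0]]
force: [1.0, -0.5, 0.4]
width: 0.0878
```

Emit:
play_rows(commands=[{"gripper":1,"tx":0,"ty":0,"tz":-2,"roll":0},{"gripper":1,"tx":0,"ty":0,"tz":-3,"roll":0},{"gripper":1,"tx":0,"ty":0,"tz":-3,"roll":0}])

```text
time_s: 10.95
tool_pos: [0.4586, 0.0183, 0.4136]
orientation: [[-0.028, -1.0, 0.002], [-1.0, 0.028, 0.002], [-0.002, -0.002, -1.0]]
force: [1.1, 0.1, -0.7]
width: 0.0882
```

Run:
```python
from h import *
plan([.42,.2025,.42],-1.600)
c=cap('wrist','w8'); cv2.imwrite('pics/w8b.png',cv2.resize(c['frame'],(768,576)))
```

```text
t 10.95 shift cm [-18.31   4.38  -0.62] roll 0.0008 | pos [0.4586 0.0183 0.4136] yaw -1.5992 tilt [0.0019 0.0018] F [ 1.1  0.1 -0.7] w 0.0882
```

View pics/w8b.png

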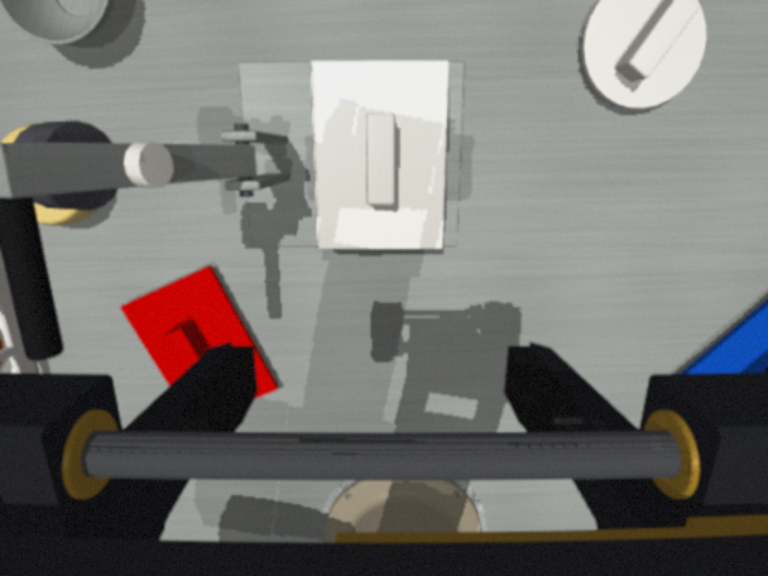

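Run:
```python
from h import *
np.set_printoptions(precision=4,suppress=True)
c=load('w8')
g=lambda pts,s:[((x+.5)/s-.5,(y+.5)/s-.5) for x,y in pts]
print(rectfit(c,g([(311,61),(448.5,61.5),(443,248.5),(317,248)],1.5),.176,.126,.078))
print(rectfit(c,g([(366,112.5),(393,112.5),(395,204.5),(367,204)],1.5),.08,.026,.112))
f=lambda u,v,z:atz(c,(u+.5)/1.5-.5,(v+.5)/1.5-.5,z)
print('hinge',f(245,161,.14))
```

```text
(array([ 0.5242,  0.0187, -0.0291]), array([[ 0.0007,  0.    ],
       [ 0.0011, -0.0004],
       [-0.0007,  0.0009],
       [-0.0011, -0.0006]]))
(array([ 0.5245,  0.0183, -0.0141]), array([[ 0.0003,  0.0012],
       [ 0.0006, -0.0014],
       [-0.0001, -0.0001],
       [-0.0009,  0.0003]]))
hinge [0.5274 0.131  0.14  ]
```

Emit:
play_rows(commands=[{"gripper":1,"tx":-2,"ty":0.5,"tz":-0.1,"roll":0},{"gripper":1,"tx":-5,"ty":1.2,"tz":-0.3,"roll":0},{"gripper":1,"tx":-9,"ty":2.2,"tz":-0.6,"roll":0},{"gripper":1,"tx":-13,"ty":3.2,"tz":-0.6,"roll":0},{"gripper":1,"tx":-16,"ty":3.9,"tz":-0.6,"roll":0},{"gripper":1,"tx":-18,"ty":4.4,"tz":-0.6,"roll":0},{"gripper":1,"tx":-18.3,"ty":4.4,"tz":-0.6,"roll":0},{"gripper":1,"tx":-18.3,"ty":4.4,"tz":-0.6,"roll":0}])

```text
time_s: 11.8
tool_pos: [0.4197, 0.2024, 0.4176]
orientation: [[-0.028, -1.0, -0.002], [-1.0, 0.028, 0.002], [-0.002, 0.003, -1.0]]
force: [-0.5, 0.6, 1.0]
width: 0.0883
```

Run:
```python
from h import *
plan([.459,.2025,.42],-1.600)
c=cap('wrist','w9'); cv2.imwrite('pics/w9b.png',cv2.resize(c['frame'],(768,576)))
```

```text
t 11.8 shift cm [-0.12 -3.92 -0.25] roll 0.0016 | pos [0.4197 0.2024 0.4176] yaw -1.5984 tilt [-0.0025  0.0017] F [-0.5  0.6  1. ] w 0.0883
```

View pics/w9b.png

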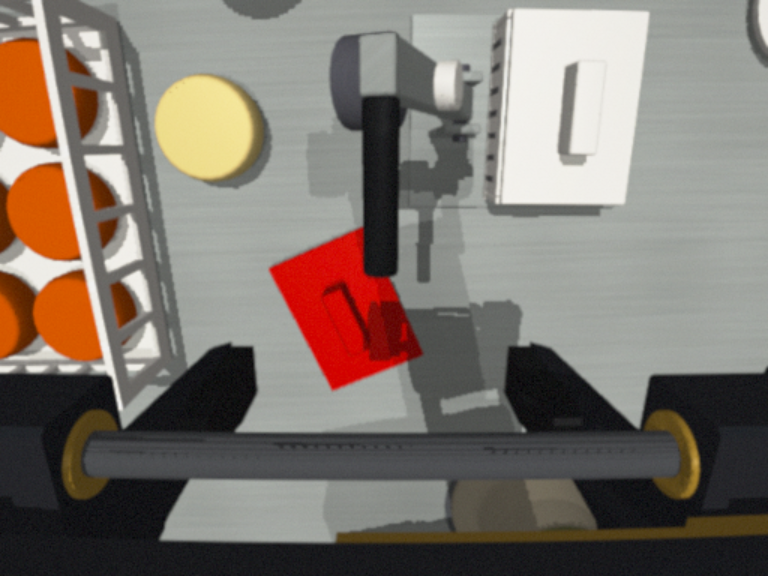

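Run:
```python
from h import *
np.set_printoptions(precision=4,suppress=True)
c=load('w9')
f=lambda u,v,z:atz(c,(u+.5)/1.5-.5,(v+.5)/1.5-.5,z)
for z in(.305,.311,.317): print(z,f(380.5,97,z),f(381,270,z))
# bar circle radius check: edges
yaw=-.029;C=np.array([.5242,.0188])
def bar(q,x):
    y=.115-.19*np.cos(q); return np.r_[C+[x*np.cos(yaw)-y*np.sin(yaw),x*np.sin(yaw)+y*np.cos(yaw)],.133+.19*np.sin(q)]
for q in(1.88,1.9,1.92,1.94,1.96,1.98,2.0,2.05): print(q,bar(q,-.098),proj(c,[bar(q,-.098),bar(q,-.013)])*1.5)
```

```text
0.305 [0.5172 0.201  0.305 ] [0.4324 0.2031 0.305 ]
0.311 [0.5166 0.201  0.311 ] [0.434 0.203 0.311]
0.317 [0.5159 0.201  0.317 ] [0.4356 0.203  0.317 ]
1.88 [0.4313 0.1944 0.314 ] [[397.9545 276.0852]
 [400.1519  96.2541]]
1.9 [0.4314 0.198  0.3128] [[390.7706 275.4466]
 [392.1701  96.5207]]
1.92 [0.4315 0.2016 0.3115] [[383.7038 274.7773]
 [384.3266  96.8064]]
1.94 [0.4316 0.2051 0.3102] [[376.7616 274.0787]
 [376.6303  97.1103]]
1.96 [0.4317 0.2087 0.3088] [[369.9511 273.3523]
 [369.0895  97.4314]]
1.98 [0.4318 0.2122 0.3073] [[363.279  272.5993]
 [361.712   97.7687]]
2.0 [0.4319 0.2156 0.3058] [[356.7515 271.8213]
 [354.5046  98.1212]]
2.05 [0.4321 0.2242 0.3016] [[341.1001 269.7761]
 [337.2711  99.0628]]
```

Emit:
play_rows(commands=[{"gripper":1,"tx":0,"ty":-1.5,"tz":0,"roll":0},{"gripper":1,"tx":-0.1,"ty":-3.2,"tz":0.5,"roll":0},{"gripper":1,"tx":-0.1,"ty":-4,"tz":2.5,"roll":0},{"gripper":1,"tx":-0.1,"ty":-4,"tz":5,"roll":0},{"gripper":1,"tx":-0.1,"ty":-4,"tz":7.5,"roll":0},{"gripper":1,"tx":-0.1,"ty":-4,"tz":9.2,"roll":0},{"gripper":1,"tx":-0.1,"ty":-4,"tz":10,"roll":0},{"gripper":1,"tx":-0.1,"ty":-4,"tz":10,"roll":0}])

```text
time_s: 12.65
tool_pos: [0.4598, 0.2011, 0.317]
orientation: [[-0.03, -1.0, -0.004], [-1.0, 0.03, 0.001], [-0.001, 0.004, -1.0]]
force: [0.4, 0.1, 0.5]
width: 0.0881
```

Run:
```python
from h import *
plan([.4595,.2025,.317],-1.600)
c=cap('wrist','w10'); cv2.imwrite('pics/w10b.png',cv2.resize(c['frame'],(768,576)))
```

```text
t 12.65 shift cm [-0.14  0.03 -0.  ] roll -0.0006 | pos [0.4598 0.2011 0.317 ] yaw -1.6006 tilt [-0.0038  0.0012] F [0.4 0.1 0.5] w 0.0881
```

View pics/w10b.png

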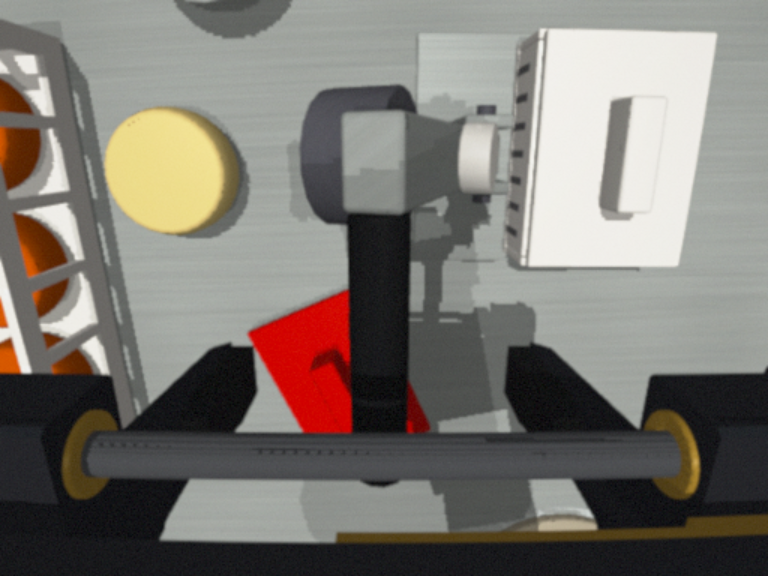

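Emit:
play_rows(commands=[{"gripper":0,"tx":-0.1,"ty":0,"tz":0,"roll":0},{"gripper":0,"tx":-0.1,"ty":0,"tz":0,"roll":0},{"gripper":0,"tx":-0.1,"ty":0,"tz":0,"roll":0},{"gripper":0,"tx":-0.1,"ty":0,"tz":0,"roll":0},{"gripper":0,"tx":-0.1,"ty":0,"tz":0,"roll":0},{"gripper":0,"tx":-0.1,"ty":0,"tz":0,"roll":0},{"gripper":0,"tx":-0.1,"ty":0,"tz":0,"roll":0},{"gripper":0,"tx":-0.1,"ty":0,"tz":0,"roll":0}], newtons=18)

```text
time_s: 13.5
tool_pos: [0.46, 0.2024, 0.318]
orientation: [[-0.03, -1.0, -0.002], [-1.0, 0.03, 0.002], [-0.002, 0.002, -1.0]]
force: [0.3, -0.4, -0.2]
width: 0.026
```

Emit:
play_rows(commands=[{"gripper":0,"tx":0,"ty":0,"tz":0,"roll":0},{"gripper":0,"tx":0,"ty":0,"tz":0,"roll":0},{"gripper":0,"tx":0,"ty":0,"tz":0,"roll":0},{"gripper":0,"tx":0,"ty":0,"tz":0,"roll":0},{"gripper":0,"tx":0,"ty":0,"tz":0,"roll":0},{"gripper":0,"tx":0,"ty":0,"tz":0,"roll":0}])

```text
time_s: 14.1
tool_pos: [0.46, 0.2024, 0.3179]
orientation: [[-0.03, -1.0, -0.002], [-1.0, 0.03, 0.002], [-0.002, 0.002, -1.0]]
force: [-0.1, 0.8, -2.2]
width: 0.0168
```

```bash
cat >> h.py <<'E'
def barpose(q,x=-.07,C=(.5242,.0188),yaw=-.029,r=.19):
    y=.115-r*np.cos(q); return np.r_[np.array(C)+[x*np.cos(yaw)-y*np.sin(yaw),x*np.sin(yaw)+y*np.cos(yaw)],.133+r*np.sin(q)]
def arc(qs,x=-.07):
    """print rows: shift relative to current pose, keeping current bar offset"""
    s=status.get_state();R=np.array(s['orientation']);p=np.array(s['tool_pos'])
    g=p+R[:,2]*.006; yaw=-.029
    d=g[:2]-np.array([.5242,.0188]); ys=-np.sin(yaw)*d[0]+np.cos(yaw)*d[1]; xs=np.cos(yaw)*d[0]+np.sin(yaw)*d[1]
    q=np.arctan2(g[2]-.133,.115-ys); r=np.hypot(g[2]-.133,.115-ys)
    print('t',s['time_s'],'q',round(q,3),'r',round(r,4),'xs',round(xs,4),'F',np.round(s['force'],1),'w',round(s['width'],4),'yaw',np.arctan2(R[1,0],R[0,0]),'tilt',R[:2,2])
    for k in qs:
        t=barpose(k,xs)-R[:,2]*.006; print(k,((R.T@(t-p))*100).round(2))
E
python3 - <<'E'
from h import *
arc([1.9,1.85,1.75,1.65,1.55,1.45,1.35,1.25])
E
```

```text
t 14.1 q 1.927 r 0.1909 xs -0.0695 F [-0.1  0.8 -2.2] w 0.0168 yaw -1.600316094511274 tilt [-0.00204758  0.00164718]
1.9 [ 0.52 -0.   -0.09]
1.85 [ 1.43  0.   -0.37]
1.75 [ 3.28 -0.   -0.81]
1.65 [ 5.16 -0.   -1.06]
1.55 [ 7.06 -0.   -1.11]
1.45 [ 8.95 -0.   -0.98]
1.35 [10.83 -0.   -0.66]
1.25 [ 1.266e+01 -1.000e-02 -1.600e-01]
```

Emit:
play_rows(commands=[{"gripper":0,"tx":0.5,"ty":0,"tz":-0.15,"roll":0},{"gripper":0,"tx":1.4,"ty":0,"tz":-0.4,"roll":0},{"gripper":0,"tx":2.8,"ty":0,"tz":-0.7,"roll":0},{"gripper":0,"tx":4.2,"ty":0,"tz":-0.95,"roll":0},{"gripper":0,"tx":5.6,"ty":0,"tz":-1.1,"roll":0},{"gripper":0,"tx":7.0,"ty":0,"tz":-1.1,"roll":0},{"gripper":0,"tx":8.0,"ty":0,"tz":-1.05,"roll":0},{"gripper":0,"tx":8.5,"ty":0,"tz":-1.0,"roll":0}])

```text
time_s: 14.9
tool_pos: [0.4573, 0.1164, 0.3274]
orientation: [[-0.031, -1.0, -0.003], [-1.0, 0.031, 0.002], [-0.002, 0.003, -1.0]]
force: [0.6, 3.6, -4.8]
width: 0.0169
```

Run:
```python
from h import *
arc([1.4,1.35,1.3,1.2,1.1,1.0,.95])
cap('wrist','w11')
```

```text
t 14.9 q 1.469 r 0.1894 xs -0.0697 F [ 0.6  3.6 -4.8] w 0.0169 yaw -1.6013450687750723 tilt [-0.00339948  0.00188977]
1.4 [ 1.3  -0.    0.11]
1.35 [ 2.23 -0.    0.3 ]
1.3 [ 3.15 -0.01  0.52]
1.2 [ 4.95 -0.01  1.12]
1.1 [ 6.69 -0.02  1.89]
1.0 [ 8.34 -0.02  2.83]
0.95 [ 9.13 -0.03  3.37]
```

View pics/w11.png

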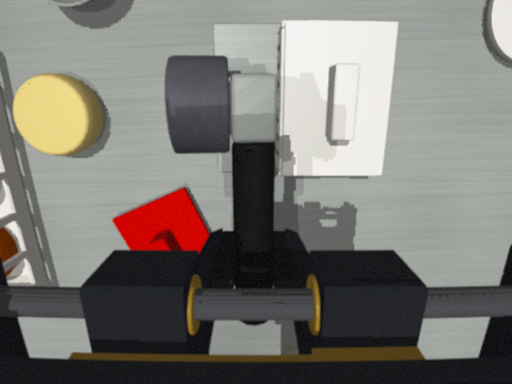

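Emit:
play_rows(commands=[{"gripper":0,"tx":1.3,"ty":0,"tz":0.1,"roll":0},{"gripper":0,"tx":2.5,"ty":0,"tz":0.35,"roll":0},{"gripper":0,"tx":3.7,"ty":0,"tz":0.7,"roll":0},{"gripper":0,"tx":4.9,"ty":0,"tz":1.1,"roll":0},{"gripper":0,"tx":6.1,"ty":0,"tz":1.6,"roll":0},{"gripper":0,"tx":7.2,"ty":0,"tz":2.15,"roll":0},{"gripper":0,"tx":7.9,"ty":0,"tz":2.55,"roll":0},{"gripper":0,"tx":8.3,"ty":0,"tz":2.8,"roll":0}])

```text
time_s: 15.75
tool_pos: [0.4545, 0.0326, 0.2988]
orientation: [[-0.031, -1.0, -0.004], [-1.0, 0.031, 0.001], [-0.001, 0.004, -1.0]]
force: [0.3, 4.8, -5.4]
width: 0.0172
```

Run:
```python
from h import *
arc([1.,.95,.9,.85,.8,.75,.7,.65,.6])
```

```text
t 15.75 q 0.997 r 0.1902 xs -0.07 F [ 0.3  4.8 -5.4] w 0.0172 yaw -1.6020229469849834 tilt [-0.00413325  0.00133454]
1.0 [-0.06  0.   -0.01]
0.95 [ 0.73 -0.    0.52]
0.9 [ 1.49 -0.01  1.09]
0.85 [ 2.22 -0.01  1.7 ]
0.8 [ 2.92 -0.02  2.34]
0.75 [ 3.58 -0.02  3.02]
0.7 [ 4.21 -0.02  3.73]
0.65 [ 4.81 -0.03  4.47]
0.6 [ 5.36 -0.03  5.24]
```

Emit:
play_rows(commands=[{"gripper":0,"tx":0.7,"ty":0,"tz":0.5,"roll":0},{"gripper":0,"tx":1.5,"ty":0,"tz":1.1,"roll":0},{"gripper":0,"tx":2.2,"ty":0,"tz":1.7,"roll":0},{"gripper":0,"tx":2.9,"ty":0,"tz":2.35,"roll":0},{"gripper":0,"tx":3.6,"ty":0,"tz":3.0,"roll":0},{"gripper":0,"tx":4.2,"ty":0,"tz":3.7,"roll":0},{"gripper":0,"tx":4.8,"ty":0,"tz":4.45,"roll":0},{"gripper":0,"tx":5.2,"ty":0,"tz":5,"roll":0}], newtons=25)

```text
time_s: 16.55
tool_pos: [0.4527, -0.0188, 0.2481]
orientation: [[-0.031, -1.0, -0.004], [-1.0, 0.031, 0.003], [-0.003, 0.004, -1.0]]
force: [2.9, 10.5, -5.7]
width: 0.0163
```

Run:
```python
from h import *
arc([.6,.55,.5,.45,.4,.35,.3,.25,.2,.15,.1,.05,0])
c=cap('scene','s12'); cv2.imwrite('pics/s12b.png',cv2.resize(c['frame'][130:290,180:400],None,fx=3.4,fy=3.4,interpolation=2))
```

```text
t 16.55 q 0.614 r 0.1893 xs -0.0704 F [ 2.9 10.5 -5.7] w 0.0163 yaw -1.601817964043946 tilt [-0.00403379  0.00335403]
0.6 [ 0.21 -0.    0.18]
0.55 [ 0.73 -0.01  0.98]
0.5 [ 1.21 -0.01  1.8 ]
0.45 [ 1.65 -0.01  2.64]
0.4 [ 2.04 -0.02  3.5 ]
0.35 [ 2.39 -0.02  4.39]
0.3 [ 2.7  -0.03  5.29]
0.25 [ 2.96 -0.03  6.2 ]
0.2 [ 3.18 -0.04  7.12]
0.15 [ 3.34 -0.04  8.06]
0.1 [ 3.47 -0.04  9.  ]
0.05 [ 3.54 -0.05  9.95]
0 [ 3.57 -0.05 10.9 ]
```

View pics/s12b.png

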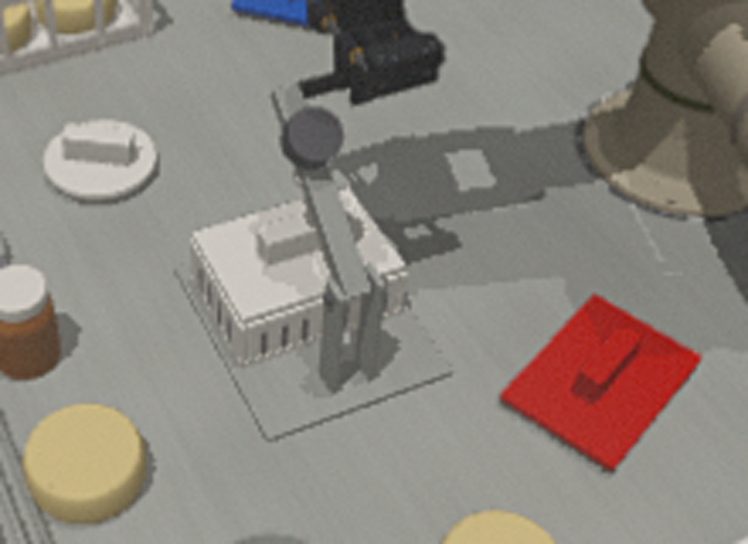

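Emit:
play_rows(commands=[{"gripper":0,"tx":0.1,"ty":0,"tz":0.25,"roll":0},{"gripper":0,"tx":0.6,"ty":0,"tz":1.05,"roll":0},{"gripper":0,"tx":1.1,"ty":0,"tz":1.85,"roll":0},{"gripper":0,"tx":1.55,"ty":0,"tz":2.7,"roll":0},{"gripper":0,"tx":1.95,"ty":0,"tz":3.55,"roll":0},{"gripper":0,"tx":2.3,"ty":0,"tz":4.4,"roll":0},{"gripper":0,"tx":2.55,"ty":0,"tz":5.1,"roll":0},{"gripper":0,"tx":2.7,"ty":0,"tz":5.6,"roll":0}])

```text
time_s: 17.4
tool_pos: [0.452, -0.0461, 0.1905]
orientation: [[-0.032, -0.999, -0.004], [-0.999, 0.032, 0.004], [-0.004, 0.004, -1.0]]
force: [4.0, 5.2, -1.7]
width: 0.015
```

Run:
```python
from h import *
arc([.3,.25,.2,.15,.1,.05,0,-.03])
c=cap('wrist','w13')
```

```text
t 17.4 q 0.276 r 0.1891 xs -0.0703 F [ 4.   5.2 -1.7] w 0.015 yaw -1.6023942462899263 tilt [-0.00354571  0.00400031]
0.3 [-0.05  0.   -0.47]
0.25 [ 0.21 -0.    0.45]
0.2 [ 0.43 -0.01  1.37]
0.15 [ 0.6  -0.01  2.31]
0.1 [ 0.72 -0.01  3.25]
0.05 [ 0.79 -0.02  4.2 ]
0 [ 0.82 -0.02  5.15]
-0.03 [ 0.81 -0.02  5.72]
```

View pics/w13.png

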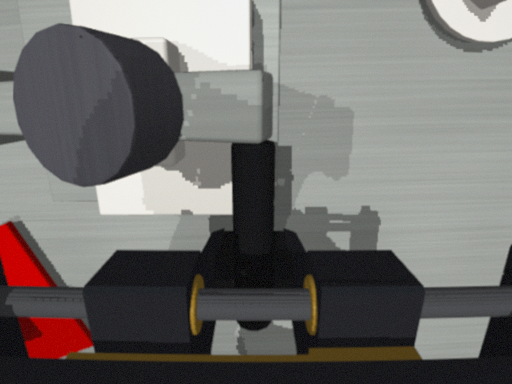

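Emit:
play_rows(commands=[{"gripper":0,"tx":0.15,"ty":0,"tz":0.5,"roll":0},{"gripper":0,"tx":0.3,"ty":0,"tz":1.2,"roll":0},{"gripper":0,"tx":0.45,"ty":0,"tz":1.9,"roll":0},{"gripper":0,"tx":0.55,"ty":0,"tz":2.6,"roll":0},{"gripper":0,"tx":0.62,"ty":0,"tz":3.2,"roll":0},{"gripper":0,"tx":0.67,"ty":0,"tz":3.7,"roll":0},{"gripper":0,"tx":0.7,"ty":0,"tz":4.1,"roll":0},{"gripper":0,"tx":0.7,"ty":0,"tz":4.3,"roll":0}])

```text
time_s: 18.25
tool_pos: [0.4518, -0.0541, 0.1468]
orientation: [[-0.032, -0.999, -0.003], [-0.999, 0.032, 0.002], [-0.002, 0.003, -1.0]]
force: [2.3, -7.0, 1.0]
width: 0.0146
```

Run:
```python
from h import *
arc([.05,0,-.03])
c=cap('scene','s14'); cv2.imwrite('pics/s14b.png',cv2.resize(c['frame'][130:290,180:400],None,fx=3.4,fy=3.4,interpolation=2))
```

```text
t 18.25 q 0.041 r 0.1901 xs -0.0703 F [ 2.3 -7.   1. ] w 0.0146 yaw -1.6023960970776259 tilt [-0.00321026  0.00200489]
0.05 [-0.02  0.   -0.17]
0 [ 0.01 -0.    0.78]
-0.03 [ 0.   -0.    1.35]
```

View pics/s14b.png

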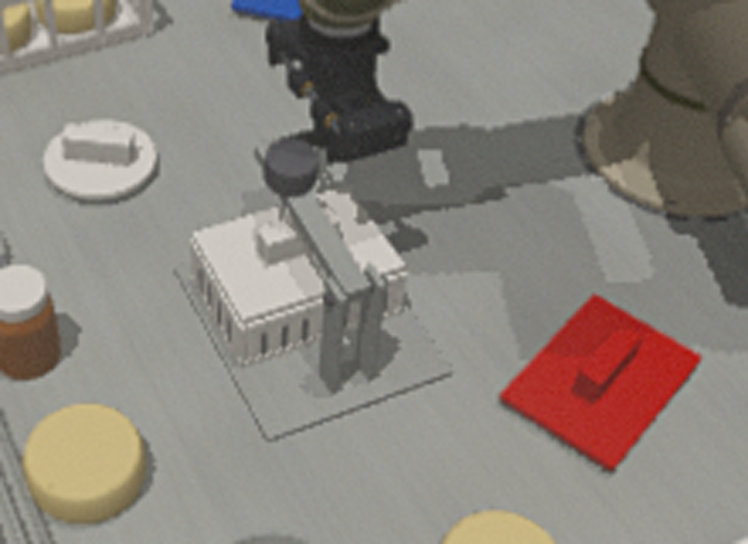

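Run:
```python
from h import *
c=load('s14');f=c['frame'].copy()
S=3.4
im=cv2.resize(f[130:290,180:400],None,fx=S,fy=S,interpolation=2)
for q,col in((0.05,(0,0,255)),(.25,(0,255,0)),(.4,(255,0,0))):
    P=proj(c,[barpose(q,.013,r=0.0),barpose(q,.013),barpose(q,-.013),barpose(q,-.098)])
    P=((P-[180,130]+.5)*S).astype(int)
    cv2.polylines(im,[P.reshape(-1,1,2)],False,col,1)
cv2.imwrite('pics/o14.png',im)
```

```text
(no output)
```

View pics/o14.png

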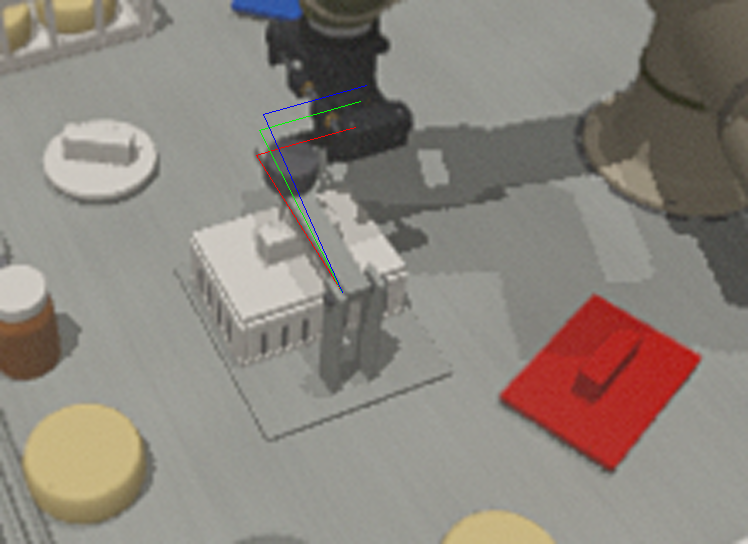

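Emit:
play_rows(commands=[{"gripper":0,"tx":0,"ty":0,"tz":0.15,"roll":0},{"gripper":0,"tx":0,"ty":0,"tz":0.3,"roll":0},{"gripper":0,"tx":0,"ty":0,"tz":0.45,"roll":0},{"gripper":0,"tx":0,"ty":0,"tz":0.55,"roll":0},{"gripper":0,"tx":0,"ty":0,"tz":0.6,"roll":0}])

```text
time_s: 18.8
tool_pos: [0.4518, -0.0544, 0.1405]
orientation: [[-0.031, -1.0, -0.003], [-1.0, 0.031, 0.001], [-0.001, 0.003, -1.0]]
force: [0.9, -5.6, 0.7]
width: 0.0146
```

Run:
```python
from h import *
arc([.05,0,-.03])
c=cap('scene','s15'); cv2.imwrite('pics/s15b.png',cv2.resize(c['frame'][170:230,230:300],None,fx=10,fy=10,interpolation=2))
```

```text
t 18.8 q 0.008 r 0.1903 xs -0.0703 F [ 0.9 -5.6  0.7] w 0.0146 yaw -1.6022460810345451 tilt [-0.00318383  0.00115665]
0.05 [-0.05  0.   -0.8 ]
0 [-0.03 -0.    0.15]
-0.03 [-0.04 -0.    0.72]
```

View pics/s15b.png

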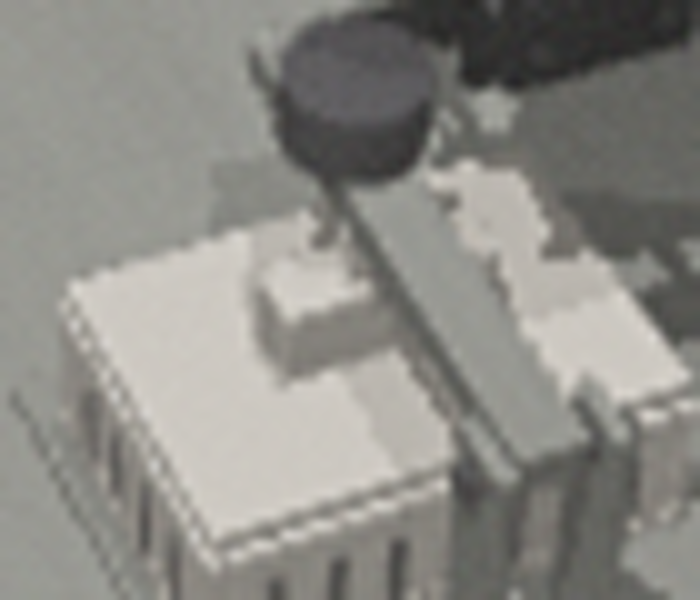

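Emit:
play_rows(commands=[{"gripper":0,"tx":0.05,"ty":0,"tz":0.05,"roll":0},{"gripper":0,"tx":0.05,"ty":0,"tz":0.1,"roll":0},{"gripper":0,"tx":0.05,"ty":0,"tz":0.15,"roll":0},{"gripper":0,"tx":0.05,"ty":0,"tz":0.2,"roll":0},{"gripper":0,"tx":0.05,"ty":0,"tz":0.2,"roll":0}])

```text
time_s: 19.35
tool_pos: [0.4518, -0.0546, 0.1384]
orientation: [[-0.031, -1.0, -0.003], [-1.0, 0.031, 0.002], [-0.002, 0.003, -1.0]]
force: [3.8, 4.3, -1.4]
width: 0.0144
```

Emit:
play_rows(commands=[{"gripper":0,"tx":0,"ty":0,"tz":0.05,"roll":0},{"gripper":0,"tx":0,"ty":0,"tz":0.1,"roll":0},{"gripper":0,"tx":0,"ty":0,"tz":0.1,"roll":0}])

```text
time_s: 19.65
tool_pos: [0.4518, -0.0546, 0.1373]
orientation: [[-0.032, -0.999, -0.003], [-1.0, 0.031, 0.002], [-0.002, 0.003, -1.0]]
force: [4.1, 1.9, -0.9]
width: 0.0147
```

Emit:
play_rows(commands=[{"gripper":0,"tx":0,"ty":0,"tz":0.05,"roll":0},{"gripper":0,"tx":0,"ty":0,"tz":0.1,"roll":0},{"gripper":0,"tx":0,"ty":0,"tz":0.15,"roll":0},{"gripper":0,"tx":0,"ty":0,"tz":0.15,"roll":0}])

```text
time_s: 20.05
tool_pos: [0.4518, -0.0547, 0.1357]
orientation: [[-0.031, -1.0, -0.003], [-1.0, 0.031, 0.002], [-0.002, 0.003, -1.0]]
force: [3.5, 0.6, -0.8]
width: 0.0146
```

Run:
```python
from h import *
arc([0])
c=cap('scene','s16'); cv2.imwrite('pics/s16b.png',cv2.resize(c['frame'][170:230,230:300],None,fx=10,fy=10,interpolation=2))
c=cap('wrist','w16'); cv2.imwrite('pics/w16b.png',cv2.resize(c['frame'],(768,576)))
```

```text
t 20.05 q -0.017 r 0.1905 xs -0.0703 F [ 3.5  0.6 -0.8] w 0.0146 yaw -1.6022398065815815 tilt [-0.00317984  0.001736  ]
0 [-0.05  0.   -0.33]
```

View pics/s16b.png

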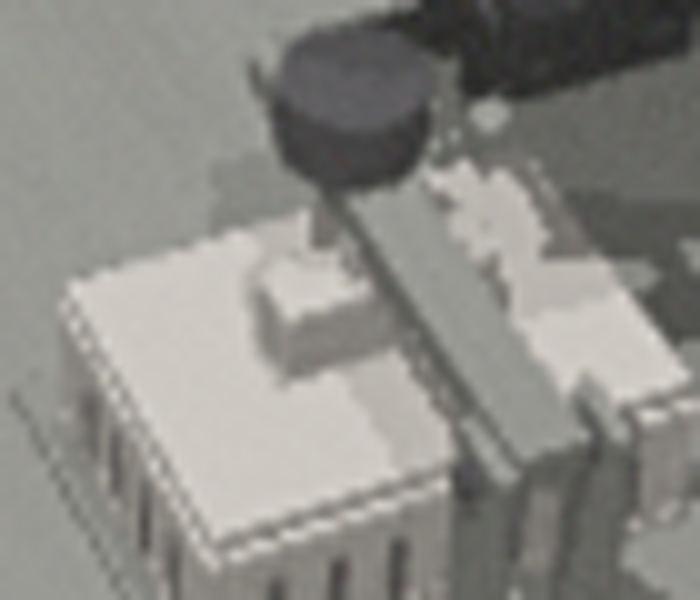

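View pics/w16b.png

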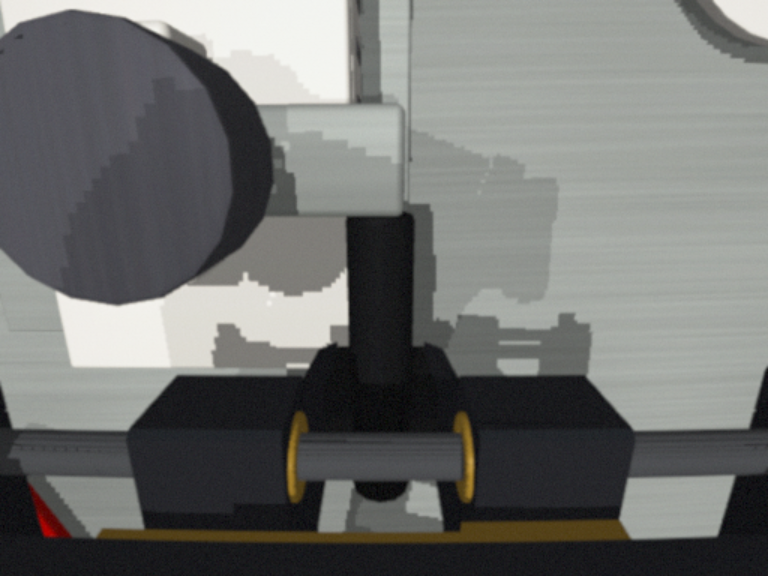

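Emit:
play_rows(commands=[{"gripper":0,"tx":0,"ty":0,"tz":0.05,"roll":0},{"gripper":0,"tx":0,"ty":0,"tz":0.1,"roll":0},{"gripper":0,"tx":0,"ty":0,"tz":0.15,"roll":0},{"gripper":0,"tx":0,"ty":0,"tz":0.15,"roll":0}])

```text
time_s: 20.55
tool_pos: [0.4518, -0.0547, 0.1342]
orientation: [[-0.031, -1.0, -0.003], [-1.0, 0.031, 0.002], [-0.002, 0.003, -1.0]]
force: [2.8, 1.8, -0.7]
width: 0.0148
```

Emit:
play_rows(commands=[{"gripper":0,"tx":0,"ty":0,"tz":0.05,"roll":0},{"gripper":0,"tx":0,"ty":0,"tz":0.1,"roll":0},{"gripper":0,"tx":0,"ty":0,"tz":0.1,"roll":0}])

```text
time_s: 20.85
tool_pos: [0.4517, -0.0547, 0.1331]
orientation: [[-0.032, -0.999, -0.003], [-1.0, 0.032, 0.002], [-0.002, 0.003, -1.0]]
force: [2.9, 1.5, -1.4]
width: 0.0148
```

Emit:
play_rows(commands=[{"gripper":0,"tx":0,"ty":0,"tz":0.05,"roll":0},{"gripper":0,"tx":0,"ty":0,"tz":0.1,"roll":0},{"gripper":0,"tx":0,"ty":0,"tz":0.15,"roll":0},{"gripper":0,"tx":0,"ty":0,"tz":0.2,"roll":0},{"gripper":0,"tx":0,"ty":0,"tz":0.2,"roll":0}])

```text
time_s: 21.35
tool_pos: [0.4518, -0.0547, 0.1313]
orientation: [[-0.031, -1.0, -0.003], [-1.0, 0.031, 0.002], [-0.001, 0.003, -1.0]]
force: [1.0, 2.2, 3.7]
width: 0.0144
```

Run:
```python
from h import *
arc([0])
a=load('s16')['frame'];c=cap('scene','s17'); b=c['frame']
cv2.imwrite('pics/s17b.png',np.hstack([cv2.resize(f[165:225,240:280],None,fx=10,fy=10,interpolation=2) for f in(a,b)]))
```

```text
t 21.35 q -0.041 r 0.1907 xs -0.0703 F [1.  2.2 3.7] w 0.0144 yaw -1.6022114887258532 tilt [-0.00312197  0.0015226 ]
0 [-0.06  0.   -0.77]
```

View pics/s17b.png

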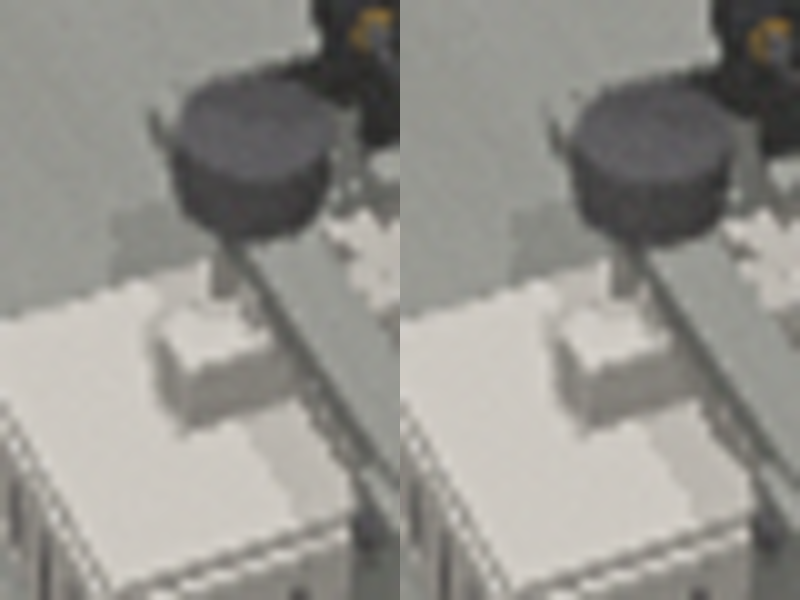

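Emit:
play_rows(commands=[{"gripper":0,"tx":0,"ty":0,"tz":0.04,"roll":0},{"gripper":0,"tx":0,"ty":0,"tz":0.08,"roll":0},{"gripper":0,"tx":0,"ty":0,"tz":0.08,"roll":0}])

```text
time_s: 21.7
tool_pos: [0.4518, -0.0547, 0.1312]
orientation: [[-0.031, -1.0, -0.003], [-1.0, 0.031, 0.001], [-0.001, 0.003, -1.0]]
force: [-2.3, 3.4, 11.2]
width: 0.0146
```

Emit:
play_rows(commands=[{"gripper":0,"tx":0,"ty":0,"tz":-0.02,"roll":0},{"gripper":0.5,"tx":0,"ty":0,"tz":-0.02,"roll":0},{"gripper":0.5,"tx":0,"ty":0,"tz":-0.02,"roll":0},{"gripper":0.5,"tx":0,"ty":0,"tz":-0.02,"roll":0},{"gripper":0.5,"tx":0,"ty":0,"tz":-0.02,"roll":0},{"gripper":0.5,"tx":0,"ty":0,"tz":-0.02,"roll":0}])

```text
time_s: 22.3
tool_pos: [0.4517, -0.0548, 0.1313]
orientation: [[-0.031, -1.0, -0.003], [-1.0, 0.031, 0.001], [-0.001, 0.003, -1.0]]
force: [-0.0, -0.8, 0.1]
width: 0.044
```

Run:
```python
from h import *
arc([0])
c=cap('wrist','w18'); cv2.imwrite('pics/w18b.png',cv2.resize(c['frame'],(768,576)))
```

```text
t 22.3 q -0.04 r 0.1908 xs -0.0703 F [-0.  -0.8  0.1] w 0.044 yaw -1.6020270378588681 tilt [-0.00306417  0.0012157 ]
0 [-0.06  0.   -0.77]
```

View pics/w18b.png

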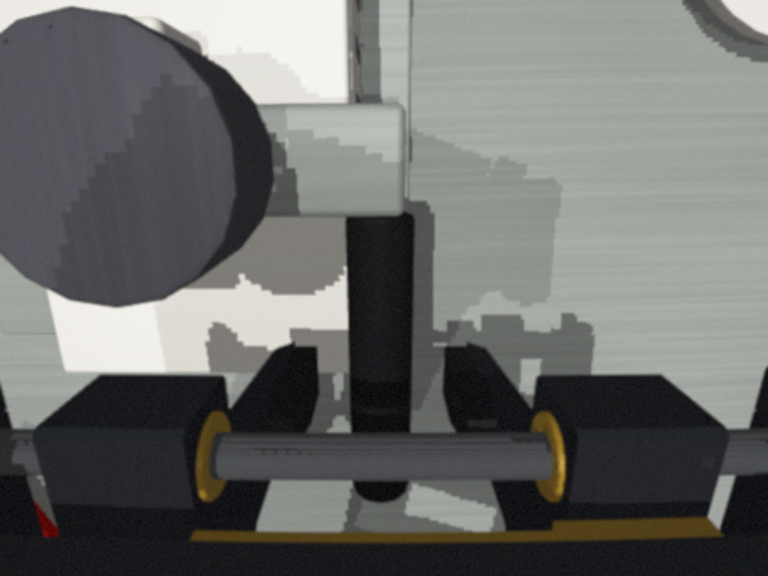

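Emit:
play_rows(commands=[{"gripper":0.6,"tx":0,"ty":0,"tz":-0.5,"roll":0},{"gripper":0.6,"tx":0,"ty":0,"tz":-2,"roll":0},{"gripper":0.6,"tx":0,"ty":0,"tz":-4,"roll":0},{"gripper":0.6,"tx":0,"ty":0,"tz":-7,"roll":0},{"gripper":0.6,"tx":0,"ty":2,"tz":-11,"roll":0},{"gripper":0.6,"tx":3,"ty":5,"tz":-15,"roll":0},{"gripper":0.6,"tx":6,"ty":8,"tz":-19,"roll":0},{"gripper":0.6,"tx":8,"ty":9,"tz":-22,"roll":0}])

```text
time_s: 23.15
tool_pos: [0.3595, -0.1303, 0.3503]
orientation: [[-0.03, -1.0, -0.003], [-1.0, 0.03, 0.001], [-0.001, 0.003, -1.0]]
force: [1.3, -0.7, -0.2]
width: 0.0529
```

Emit:
play_rows(commands=[{"gripper":0.6,"tx":0,"ty":1,"tz":-2,"roll":0},{"gripper":0.6,"tx":0,"ty":1,"tz":-2,"roll":0},{"gripper":0.6,"tx":0,"ty":1,"tz":-2,"roll":0}])

```text
time_s: 23.45
tool_pos: [0.3496, -0.1299, 0.37]
orientation: [[-0.031, -1.0, -0.003], [-1.0, 0.031, 0.001], [-0.001, 0.003, -1.0]]
force: [-0.4, -0.3, -0.5]
width: 0.0532
```

Run:
```python
from h import *
plan([.4,0,.3],-1.6)
c=cap('scene','s19'); cv2.imwrite('pics/s19b.png',cv2.resize(c['frame'][130:290,180:400],None,fx=3.4,fy=3.4,interpolation=2))
c=cap('top','t19')
c=cap('wrist','w19'); cv2.imwrite('pics/w19b.png',cv2.resize(c['frame'],(768,576)))
```

```text
t 23.45 shift cm [-13.13  -4.66   7.  ] roll -0.0016 | pos [ 0.3496 -0.1299  0.37  ] yaw -1.6016 tilt [-0.003   0.0012] F [-0.4 -0.3 -0.5] w 0.0532
```

View pics/s19b.png

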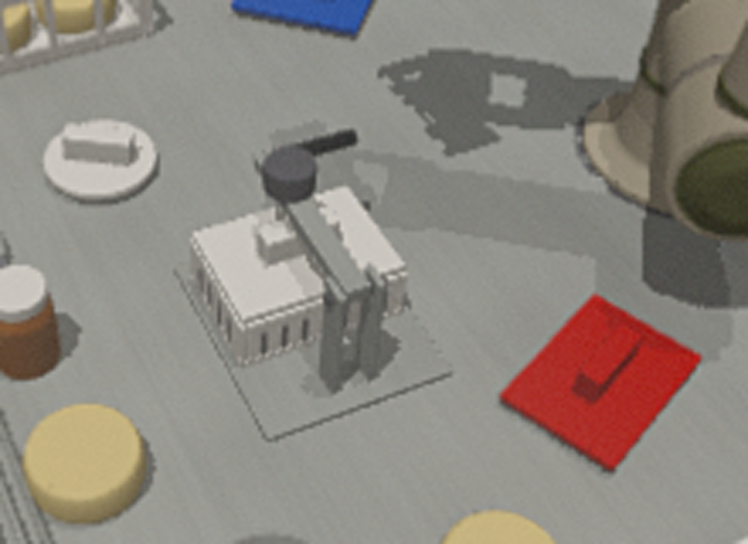

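View pics/t19.png

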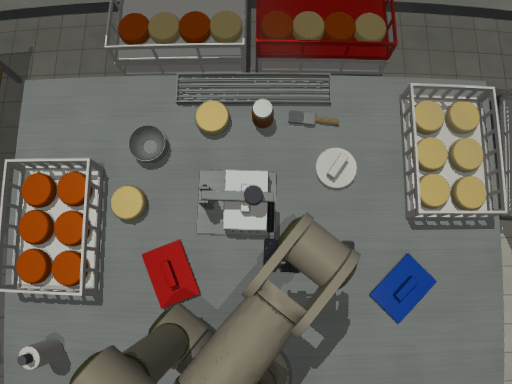

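View pics/w19b.png

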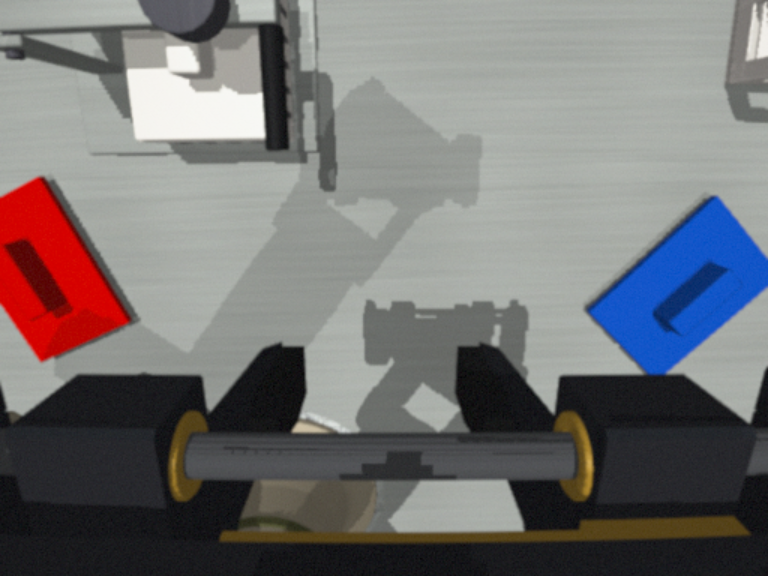

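Run:
```python
from h import *
w=load('w19');s=load('s19')
for q in(-.05,0,.03,.06): print(q,proj(w,[barpose(q,-.098)])*1.5,(proj(s,[barpose(q,-.098)])-[180,130]+.5)*3.4)
```

```text
-0.05 [[280.01208929 150.33714685]] [[353.83782515 141.44889391]]
0 [[277.64042644 150.41688614]] [[354.35798254 134.30858407]]
0.03 [[275.8478118  150.46906174]] [[354.77541369 130.11957998]]
0.06 [[273.76346795 150.52471671]] [[355.27248405 126.00605982]]
```

Both cameras match an arm angle of about 0 (bar tip at about (277,148) in the wrist view and (355,135) in the scene crop). The lid is home, the arm rests on its handle and the robot is clear, so I am handing in.

```bash
python3 -c "
from bench import ticket; print(ticket.close_job())"
```

```text
the job is handed in; nothing more can be done
None
```

The lid is home in the mould, the press arm is down with its pad on the lid's handle, and the job was handed in at about 23.6 s.

**What I did:**
- I picked up the white rectangular lid by its handle, lowered it into the mouth until it touched, and let go while the press arm was still up.
- I then gripped the bar on the press arm, swung it over and lowered it along its arc. It never left the gripper on the way down. The last few millimetres went in 1–2 mm steps until I felt contact, with the force on the tool rising from about −1 N to about +11 N. I then released the bar and backed off.

**Last checks:**
- **Lid:** viewed from above after release and before the arm came down, its centre was within about 1 mm of the mould's, with the sides parallel. In the final pictures it had not visibly moved.
- **Press arm:** the bar's position in the scene and wrist pictures both fit an angle of about 0. The pad touching the handle cannot be seen directly, so that rests on the contact force and this angle.
- **Bystanders and robot:** in the top picture the bystanders look unmoved, and the robot is touching nothing.

**Disagreements along the way:**
- The bar crept about 1 cm in the fingers during the swing, so the arm angle worked out from the tool position read −0.04 at contact. I relied on the force and the pictures instead.
- The top camera placed the lid about 4 mm away from where the wrist camera did. I used the wrist camera.

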